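# Load the indexing turntable with wax slugs from a tin

### The job

Use the pry blade to lever up the tin's lid, then put every wax slug, those in the tin and any lying on the bench, into the turntable through its open window, one slug to a pocket, lying on the pad in its middle, turning the knob to the next detent to bring up each fresh pocket. Finish with the bowl seated in a detent and an empty pocket at the window, so that all slugs are under the clear guard, the tin shut again and the blade lying on the bench; leave the mug and the violet dish where they are.

Things in the scene. Friction and masses are not known exactly. Their poses are not given: they have to be found in the camera images.
- tin_lid (a joint): lid of the flat dark-blue tin with a plain white label (138 x 194 x 45 mm, in front of the robot beside the turntable; a like tin far to the left is not part of this; fixed to the bench, its long side across): 0 rad shut, grows as it opens, stop at 1.92. It has no catch; its weight holds it shut (about 0.6 N to lift at the front). Left alone it falls shut below about 1.5 rad and rests open against its stop beyond that.
- tin_lip (a point): middle of the small lip (30 mm wide, 6 mm deep, 2 mm thick) on the front edge of the tin's lid. Shut, its underside is 34 mm above the bench, and the lid's skirt also ends there; the tin's front wall stands 4 mm behind this point. Moves with the lid. With the lid shut, +x points from the front of the tin to its hinge, y along the hinge, z up.
- tin_hinge (a point): middle of the lid's hinge line, on the far upper edge of the tin, 43 mm above the bench. Axes as the lip's; lid and point turn together, so compare with the lip's position for the tin's heading. The lid is 130 mm deep from hinge to front skirt, 194 mm wide, 2 mm thick with a 10 mm skirt. Inside, the tin is 122 mm deep (front wall 127 mm before the hinge), 186 mm wide, with a flat grey liner whose top, where the slugs lie, is 24 mm above the bench; its walls are 42 mm high.
- bowl (a joint): rotation of the turntable's white six-pocket bowl with its black knob, rad, anticlockwise from above positive, endless either way. It has six detents, pi/3 apart, the starting one at 0 (so at whole multiples of pi/3), and takes 0.15 N m at the knob to pass from one to the next; released off a detent it snaps to the nearest.
- knob (a point): middle of the black hexagonal hand knob that turns the bowl: 38 mm over flats, from 60 to 94 mm above the bench, this point at 77 mm. On the turntable's axis. The clear guard's top is 50 mm above the bench, nothing stands above it but the knob. With the bowl in a detent one pair of flats faces along this point's x axis, the others at 60 degree steps. This point does not turn with the bowl; its -x axis points to the middle of the window.
- window (a point): middle of the pocket place under the open window in the turntable's guard: 90 mm from the axis, 22 mm above the bench (where a slug's centre lies). The window is a 60 degree sector with red edges, from 36 to 148 mm from the axis, as wide as one pocket. Its x axis points to the turntable's axis. Fixed to the turntable's base.
- blade: thin pry blade with a wooden handle, loose on the bench between tin and turntable (lay it back there), 160 mm long, 80 g: origin on its underside. Handle 90 x 22 x 24 mm, from x = -65 to +25 mm, centred across; steel blade 16 mm wide and 2.5 mm thick from x = +25 to +95 mm, 12 mm above the underside. +x points to the tip.
- mug: spotted white mug, 91 mm high, bystander
- dish_pattern: violet wax dish, 109 mm across, 22 mm high, bystander
- slug1_mid (a point): middle of an orange-brown wax slug, a round bar 54 mm long (along its y axis), 14 mm wide, 12 mm high, 20 g, lying in the tin; may be absent (None from the start)
- slug2_mid (a point): middle of an orange-brown wax slug, a round bar 48 mm long (along its y axis), 14 mm wide, 12 mm high, 20 g, lying in the tin; may be absent (None from the start)
- slug3_mid (a point): middle of an orange-brown wax slug, a round bar 54 mm long (along its y axis), 14 mm wide, 12 mm high, 20 g, lying in the tin; may be absent (None from the start)
- slug4_mid (a point): middle of an orange-brown wax slug, a round bar 48 mm long (along its y axis), 14 mm wide, 12 mm high, 20 g, lying on the bench beyond the blade, clear of tin and turntable; may be absent (None from the start)
- pocket_0 (a point): middle of pocket 0 of the bowl, 90 mm from the axis, 22 mm above the bench (where a slug's centre lies); turns with the bowl. Pockets are 60 degree sectors, 30 to 126 mm from the axis; floor 16 mm, rim and 4 mm partitions 40 mm, guard's underside 46 mm above the bench. A flush dark pad (62 x 34 mm, long side radial) marks the middle, with a rib 4 mm wide, 3.5 mm high on each long side against rolling.
- pocket_1 (a point): middle of pocket 1 of the bowl, 90 mm from the axis, 22 mm above the bench (where a slug's centre lies); turns with the bowl.
- pocket_2 (a point): middle of pocket 2 of the bowl, 90 mm from the axis, 22 mm above the bench (where a slug's centre lies); turns with the bowl.
- pocket_3 (a point): middle of pocket 3 of the bowl, 90 mm from the axis, 22 mm above the bench (where a slug's centre lies); turns with the bowl.
- pocket_4 (a point): middle of pocket 4 of the bowl, 90 mm from the axis, 22 mm above the bench (where a slug's centre lies); turns with the bowl.
- pocket_5 (a point): middle of pocket 5 of the bowl, 90 mm from the axis, 22 mm above the bench (where a slug's centre lies); turns with the bowl.
- tin: the tin itself, origin under its middle on the bench; its +x points to the hinge side, as built the front faces the robot
There are look-alikes about, which are no part of the job. There is more than one size of the blade; the one meant has the size given above.

How it is judged (in metres and radians):
On the way:
1. the tin's lid is levered up by the blade (value of joint tin_lid above 0.25 rad and contact force between blade and tin above 0.1 N), for 0.1 s.
At the end, for the whole second after the job is handed in: Each slug is within 25 mm of a pocket's middle, all over 50 mm apart (one to a pocket) and over 50 mm from the middle of the window; a pocket stands at the window within 12 mm (bowl in a detent); the lid is within 0.06 rad of shut; the blade lies on the bench ((distance between slug1_mid and pocket_0 below 0.025 m or distance between slug1_mid and pocket_1 below 0.025 m or distance between slug1_mid and pocket_2 below 0.025 m or distance between slug1_mid and pocket_3 below 0.025 m or distance between slug1_mid and pocket_4 below 0.025 m or distance between slug1_mid and pocket_5 below 0.025 m) and (distance between slug2_mid and pocket_0 below 0.025 m or distance between slug2_mid and pocket_1 below 0.025 m or distance between slug2_mid and pocket_2 below 0.025 m or distance between slug2_mid and pocket_3 below 0.025 m or distance between slug2_mid and pocket_4 below 0.025 m or distance between slug2_mid and pocket_5 below 0.025 m) and (distance between slug3_mid and pocket_0 below 0.025 m or distance between slug3_mid and pocket_1 below 0.025 m or distance between slug3_mid and pocket_2 below 0.025 m or distance between slug3_mid and pocket_3 below 0.025 m or distance between slug3_mid and pocket_4 below 0.025 m or distance between slug3_mid and pocket_5 below 0.025 m) and (distance between slug4_mid and pocket_0 below 0.025 m or distance between slug4_mid and pocket_1 below 0.025 m or distance between slug4_mid and pocket_2 below 0.025 m or distance between slug4_mid and pocket_3 below 0.025 m or distance between slug4_mid and pocket_4 below 0.025 m or distance between slug4_mid and pocket_5 below 0.025 m) and horizontal distance between each of slug1_mid, slug2_mid, slug3_mid, slug4_mid and window above 0.05 m and horizontal distance between slug1_mid and slug2_mid above 0.05 m and horizontal distance between each of slug1_mid, slug2_mid and slug3_mid above 0.05 m and horizontal distance between each of slug1_mid, slug2_mid, slug3_mid and slug4_mid above 0.05 m and horizontal distance between any of pocket_0, pocket_1, pocket_2, pocket_3, pocket_4, pocket_5 and window below 0.012 m and value of joint tin_lid below 0.06 rad and height (world z) of blade between -0.02 and 0.03 m); the robot touches nothing.
It fails at once if the mug is pushed more than 30 mm (distance of mug from where it was at the start of the episode above 0.03 m).
It fails at once if the dish pattern is pushed more than 30 mm (distance of dish_pattern from where it was at the start of the episode above 0.03 m).
Of slug1, slug2, slug3, slug4 only 2 to 4 are there at a start; the rules pass over those that are not, and their reading is None.
At some moment in a run one of blade may be knocked a few centimetres aside while the robot is not near it.
Once in a run the grip may slacken for a moment while it holds something.
It also fails if it takes over 210 s, if anything falls off the work surface, if the arm or the gripper's body presses on something with over 40 N, if the wrist force passes 120 N, or if a joint passes its speed limit or range.

### The arm

A 7-joint arm with a two-finger parallel gripper is mounted at the origin on a cart in front of the work surface, level with it; the furniture and walls round the work are solid. World frame = base frame: x ahead of the robot, y to its left, z up, the work surface at z = 0. Lengths are in m, angles in degrees, forces in N, time in s.
With the tool pointing down it reaches from about 0.425 to 0.875 m from the base axis. Payload 4.7 kg.
Tool frame: the origin (TCP) lies at the very end of the fingers, on their centre line; the grasp point (between the pads) lies 19 mm behind it (pinch_z is the distance from the TCP to the grasp point, in m); z points along the fingers, y is the direction in which the jaws open and shut (so a half turn about z gives the same grasp; the last joint's range is limited). The gripper opens to 87 mm and grips with 3 to 60 N. Pads are 19 mm wide; open, the fingers measure 117 mm over their backs; the gripper's body (75 mm by 190 mm) begins 51 mm behind the grasp point.
Start: joints at [-72.989, 18.392, -4.016, 83.108, 1.295, 78.541, -3.26], TCP at [0.181, 0.624, 0.223] pointing down, gripper open.
Joint ranges: [-163.93, 163.93], [-17.29, 119.83], [-79.2, 71.16], [3.27, 140.29], [-89.18, 269.18], [5.43, 117.66], [-154.24, 154.24]. Speed limits (degrees/s): [147.25, 147.25, 180, 180, 180, 180, 180].

### API

Orientations are given as [roll, pitch, yaw] about the fixed x, y, z axes, in that order (R = Rz(yaw) Ry(pitch) Rx(roll)).
In Python, from cell import get_obs, read_camera, camera_params, sign_off, pinch_z gives the robot as it stands.
- The arm moves only by the shell command python3 -m handwheel 'ROWS' [FORCE]. ROWS is JSON, a list of rows, each a list of 5 numbers: the finger opening in m, from 0 to 0.087, then the shift along the tool's x, y, z in m, then the turn about the tool's z in rad. In form: [[jaw, tx, ty, tz, twist], ...]. A call has 1 to 20 rows; each row is the pose to reach, as a shift and turn from the pose commanded when the call began, along the tool's axes at that moment; what a row does not reach only later rows make up. A row lasts 1/10 s, in which the tool goes at most 50 mm and 8.59 degrees, less where a joint would pass 70% of its speed; a pose out of reach is approached as far as the arm can. A call with a gripper value outside its range is refused whole. The fingers move at their own pace and stop on an object; FORCE is the grip in N (left out, the last holds). Time passes only in rows, so rows that repeat a pose let the fingers close. It gives the time, the measured TCP pose, the force and the opening at its end, in the units of the state.
- get_obs(): the state, without advancing time (a new reading comes with each control period).
- read_camera(name): name is "side" or "top"; returns the picture (384x512x3 uint8, blue, green, red); there is no depth.
- camera_params(name): a dict with "camera_matrix" (3x3 intrinsics, pixels), "R" (3x3) and "t" (3): a world point X has camera coordinates R X + t. Camera axes: x right, y down, z forward; pixel columns grow to the right and rows downward; lengths in m; the calibration is good to about 2 mm. A picture is of the moment at which its call begins. camera_params takes no time and is no camera call.
- sign_off(): hands the job in, once; it reports no verdict.
The state is a dict: "time_s": time; "qpos": joint angles; "joint_velocities": joint speeds; "effort": joint torques, N m; "tool_pos": TCP position; "tool_rot": TCP orientation; "force": force on the tool from outside, world axes, zero at the start; "wrist_torque": the same for the moment, N m; "grip_width": finger opening in m.
Only numpy, scipy, OpenCV 4.12 (cv2) and the standard library are available. Lean on these libraries where they do the work, as an engineer would, in place of code of your own. Each camera call takes 0.05 s, during which the arm holds its last target.

## Working session

There is one attempt and no reset: what is moved stays moved. The work goes in short steps, Python scripts to look and compute and a shell command to move; the robot and the scene stay as the last step left them, time stands still between calls to the robot, and variables do not carry over. Pictures are saved under pics/ and viewed, and the job is handed in when it is done.

```bash
ls; mkdir -p pics; python3 - <<'E'
from cell import *
import cv2,numpy as np
print(get_obs(),pinch_z)
for n in("side","top"):
    im=read_camera(n);cv2.imwrite(f"pics/{n}0.png",cv2.resize(im,(800,600),interpolation=cv2.INTER_CUBIC))
    p=camera_params(n);print(n,p["camera_matrix"],p["R"],p["t"],-np.array(p["R"]).T@np.array(p["t"]))
E
```

```text
pics
{'time_s': 0.0, 'qpos': array([-72.99001382,  18.43778784,  -4.01536171,  83.17528939,
         1.29600458,  78.5408916 ,  -3.2600849 ]), 'joint_velocities': array([-0.05347678, -0.06810534,  0.04619683,  0.04372198,  0.08373351,
       -0.03911905, -0.06571232]), 'effort': array([-4.07760558e-05, -4.91279840e+01, -4.03664242e-01, -3.12541115e+01,
       -6.38305605e-02,  4.35285643e-02,  2.05840374e-04]), 'tool_pos': array([0.18126884, 0.62363231, 0.22147252]), 'tool_rot': array([-1.79891331e+02,  6.84390825e-03,  1.63799733e+02]), 'force': array([-0.36883068, -0.68125572, -0.66329739]), 'wrist_torque': array([-0.03630773, -0.00022171,  0.00668108]), 'grip_width': 0.08702294419006446} 0.0187
side [[418.96062337   0.         254.58100856]
 [  0.         418.96062337 192.56687747]
 [  0.           0.           1.        ]] [[-0.99947632  0.02877102 -0.01480895]
 [ 0.02966827  0.6320835  -0.77433213]
 [-0.01291783 -0.77436599 -0.63260608]] [0.52898339 0.04189105 1.59743134] [0.54809889 1.19529847 1.05081605]
top [[472.14380709   0.         254.27240288]
 [  0.         472.14380709 192.2450063 ]
 [  0.           0.           1.        ]] [[-0.47740428 -0.87859001 -0.01283497]
 [-0.74863158  0.41434884 -0.51755753]
 [ 0.46003903 -0.23747552 -0.85555214]] [0.28651537 0.40848584 1.85087097] [-0.40888382  0.52201045  1.79860896]
```

View pics/side0.png

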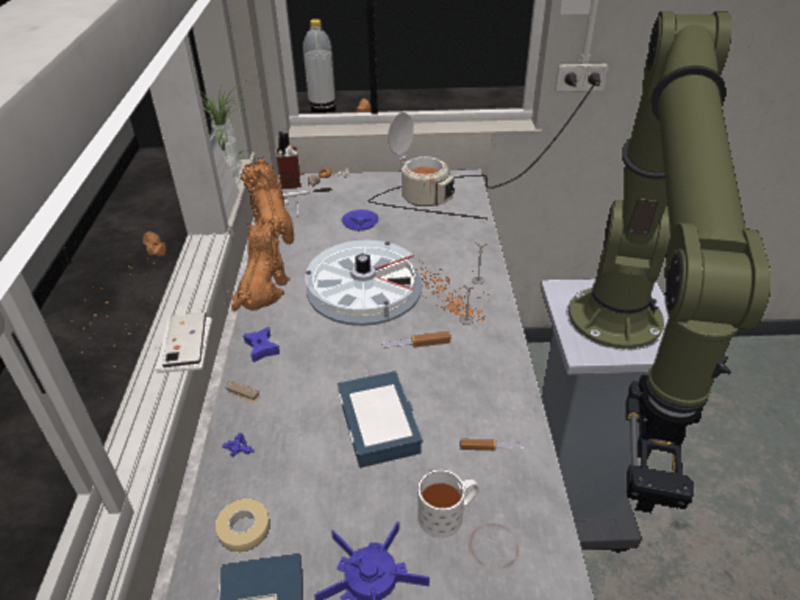

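View pics/top0.png

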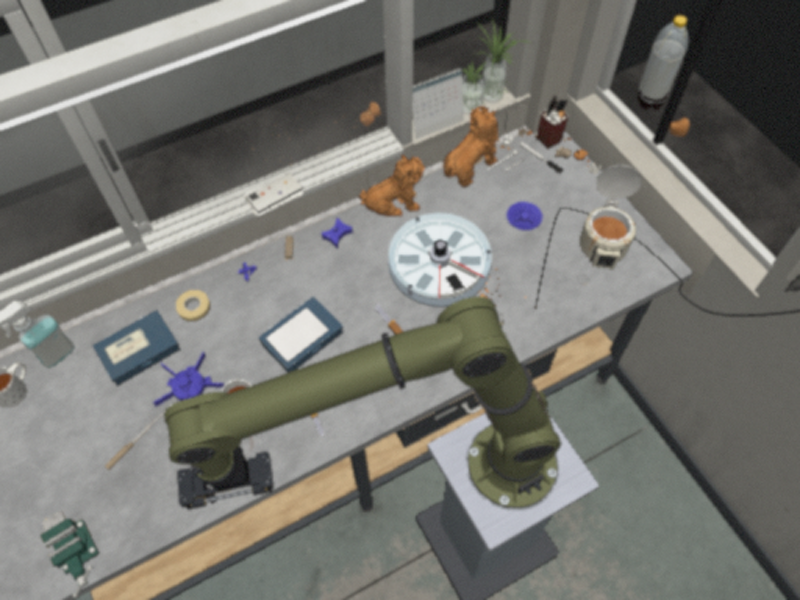

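```bash
cat > h.py <<'E'
import numpy as np,cv2
from cell import *
P={n:camera_params(n) for n in("side","top")}
def grab(n):
    return read_camera(n)
def ray(n,u,v,z):
    p=P[n];R=np.array(p["R"]);t=np.array(p["t"]);K=np.array(p["camera_matrix"])
    c=-R.T@t;d=R.T@np.linalg.inv(K)@np.array([u,v,1.])
    return c+d*(z-c[2])/d[2]
def proj(n,X):
    p=P[n];R=np.array(p["R"]);t=np.array(p["t"]);K=np.array(p["camera_matrix"])
    q=K@(R@np.array(X,float)+t);return q[:2]/q[2]
def crop(n,x0,y0,x1,y1,name,im=None,s=None,draw=()):
    im=grab(n) if im is None else im
    c=im[y0:y1,x0:x1]
    s=s or min(800/(x1-x0),600/(y1-y0))
    c=cv2.resize(c,None,fx=s,fy=s,interpolation=cv2.INTER_CUBIC)
    for X in draw:
        u,v=proj(n,X);cv2.circle(c,(int((u-x0+.5)*s),int((v-y0+.5)*s)),3,(0,255,0),1)
    cv2.imwrite(f"pics/{name}.png",c);print(name,"origin",x0,y0,"scale",s)
    return im
E
python3 - <<'E'
from h import *
crop("side",140,120,360,285,"s1")
crop("top",140,120,340,270,"t1")
E
```

```text
s1 origin 140 120 scale 3.6363636363636362
t1 origin 140 120 scale 4.0
```

View pics/s1.png

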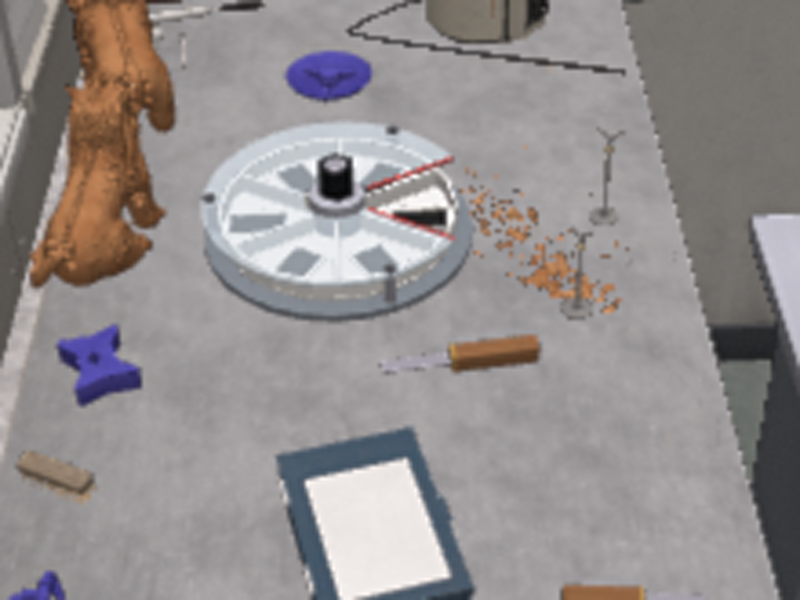

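View pics/t1.png

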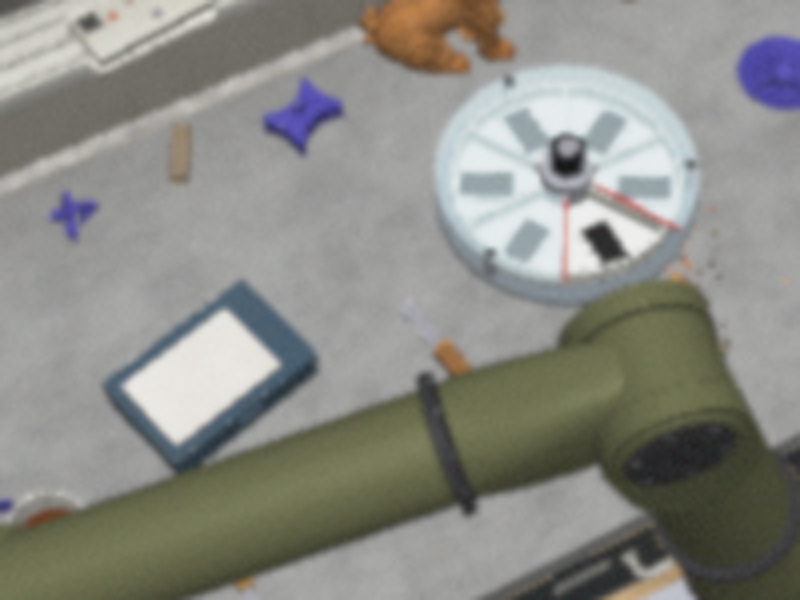

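```bash
python3 - <<'E'
from h import *
im=crop("side",205,225,345,325,"s2")
crop("side",235,205,315,225,"s3",im)
crop("side",230,200,310,260,"s4",im)
f=lambda x,y,z:ray("side",140+x/3.636-.5,120+y/3.636-.5,z).round(4)
print("blade",f(540,340,.024),f(540,355,.012),f(452,352,.014),f(382,366,.0145))
print("knob",f(337,160,.094)); print("win edges",f(453,158,.05),f(367,188,.05),f(453,240,.05),f(369,208,.05))
g=lambda x,y,z:ray("side",x*.64-.5,y*.64-.5,z).round(4)
print("tin",[g(*c,.045) for c in((339,384),(397,373),(421,452),(361,465))])
print("mug",g(441,520,0),"blade2",g(460,442,.02),g(523,447,.014),"tan",g(240,390,0),"dish",g(360,220,.02))
E
```

```text
s2 origin 205 225 scale 5.714285714285714
s3 origin 235 205 scale 10.0
s4 origin 230 200 scale 10.0
blade [0.4086 0.062  0.024 ] [0.409  0.0711 0.012 ] [0.4971 0.0649 0.014 ] [0.5677 0.0829 0.0145]
knob [ 0.6117 -0.1615  0.094 ]
win edges [ 0.4829 -0.2212  0.05  ] [ 0.5807 -0.1685  0.05  ] [ 0.4898 -0.0711  0.05  ] [ 0.5786 -0.1316  0.05  ]
tin [array([0.661 , 0.2325, 0.045 ]), array([0.5379, 0.2055, 0.045 ]), array([0.498 , 0.4161, 0.045 ]), array([0.6113, 0.4414, 0.045 ])]
mug [0.4682 0.5335 0.    ] blade2 [0.4188 0.3756 0.02  ] [0.296  0.3881 0.014 ] tan [0.8822 0.1981 0.    ] dish [ 0.6295 -0.4515  0.02  ]
```

View pics/s2.png

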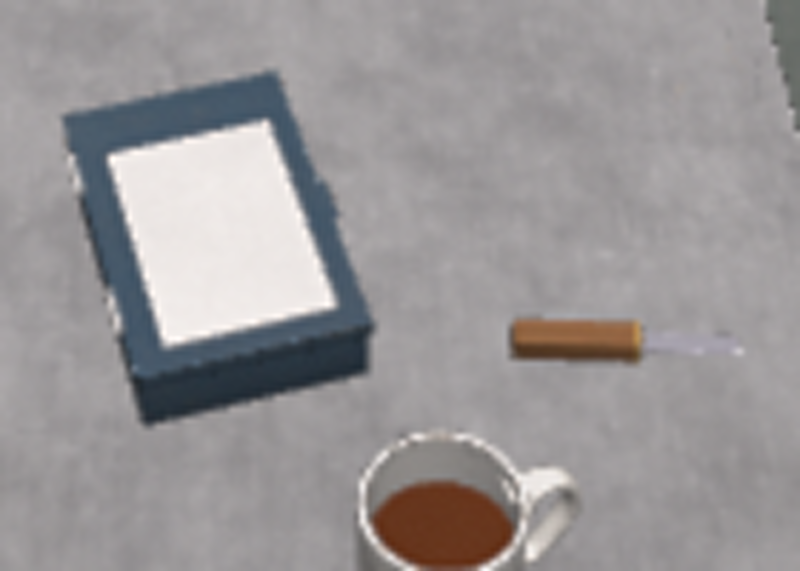

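View pics/s4.png

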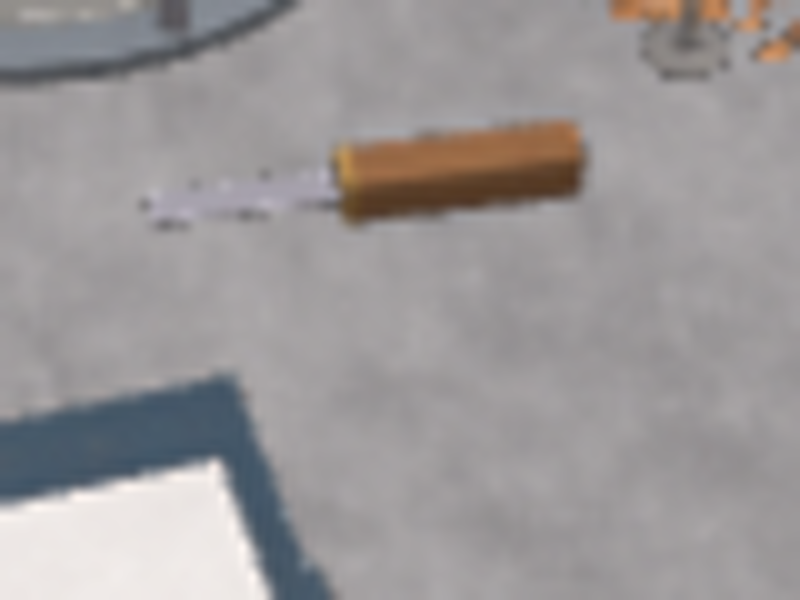

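```bash
cat >> h.py <<'E'
def pts2d(o,yaw,L):
    c,s=np.cos(yaw),np.sin(yaw)
    return [(o[0]+c*a-s*b,o[1]+s*a+c*b,z) for a,b,z in L]
from scipy.optimize import least_squares
def fit(n,L,uv,x0):
    """fit planar pose of model points L to pixels uv"""
    f=lambda q:(np.array([proj(n,X) for X in pts2d(q[:2],q[2],L)])-uv).ravel()
    r=least_squares(f,x0);return r.x,np.abs(r.fun).max()
E
python3 - <<'E'
from h import *
px=lambda a,x0,y0,s:np.array([(x0+x/s-.5,y0+y/s-.5) for x,y in a])
# blade
L=[(25,11,24),(-65,11,24),(-65,-11,24),(25,-11,24),(25,11,0),(-65,11,0),(95,0,14.5)]
# camera sees from +y: near side is +y
uv=px([(350,187),(583,160),(575,121),(338,147),(350,222),(580,193),(150,212)],230,200,10)
q,e=fit("side",np.array(L)/1000,uv,[.47,.07,.1]);print("blade",q[:2].round(4),np.degrees(q[2]),e)
# lid: hinge origin; front -130
uv=px([(65,118),(275,72),(372,325),(140,372)],205,225,5.714)
L=[(0,-97,45),(-130,-97,45),(-130,97,45),(0,97,45)]
q2,e=fit("side",np.array(L)/1000,uv,[.63,.33,.2]);print("hinge",q2[:2].round(4),np.degrees(q2[2]),e)
lip=pts2d(q2[:2],q2[2],[(-.133,0,.034)])[0];print("lip",lip)
im=crop("side",190,190,350,310,"s5",draw=pts2d(q[:2],q[2],[(.095,.008,.0145),(.095,-.008,.0145),(.025,.011,.024),(-.065,-.011,.024),(-.065,.011,.0),(.025,-.011,.024)])+pts2d(q2[:2],q2[2],list(np.array(L)/1000)+[(-.136,.015,.035),(-.136,-.015,.035)]))
E
```

```text
blade [0.474  0.0704] 8.398342821935518 1.163406651173517
hinge [0.6417 0.3239] 13.88075316473347 1.0354377734853415
lip (np.float64(0.5125675054247676), np.float64(0.2919566895187634), 0.034)
s5 origin 190 190 scale 5.0
```

View pics/s5.png

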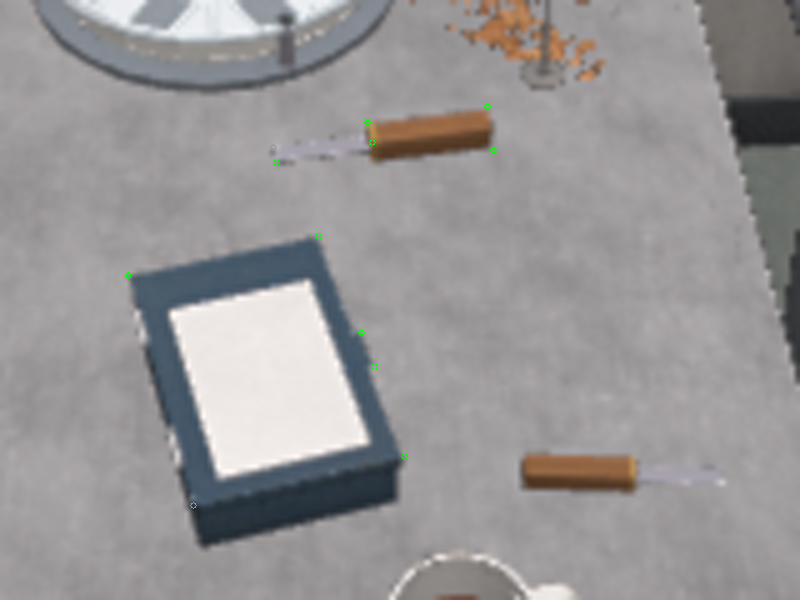

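```bash
cat >> h.py <<'E'
def to(x,y,z,yaw=None):
    """print shift in tool axes to reach TCP x,y,z and twist for tool yaw (deg, mod 180)"""
    o=get_obs();p=np.array(o["tool_pos"]);r=np.array(o["tool_rot"])
    from scipy.spatial.transform import Rotation as Ro
    R=Ro.from_euler("xyz",r,degrees=True).as_matrix()
    d=R.T@(np.array([x,y,z])-p)
    tw=0 if yaw is None else np.radians((r[2]-yaw+90)%180-90)
    print("shift",d.round(4),"twist",round(tw,3),"rows>=",int(np.ceil(max(np.linalg.norm(d)/.05,abs(tw)/.15))),"| pos",p.round(4),"yaw",r[2].round(2),"q7",o["qpos"][6].round(1),"t",round(o["time_s"],1))
E
python3 -c "
from h import *
to(.454,.0675,.2,8.4)"
```

```text
shift [-0.4171 -0.4583  0.0225] twist -0.429 rows>= 13 | pos [0.1813 0.624  0.2222] yaw 163.8 q7 -3.3 t 0.3
```

```bash
python3 -m handwheel '[[0.07,-0.04,-0.044,0.002,-0.04],[0.07,-0.08,-0.088,0.004,-0.08],[0.07,-0.12,-0.132,0.006,-0.12],[0.07,-0.16,-0.176,0.008,-0.16],[0.07,-0.2,-0.22,0.011,-0.2],[0.07,-0.24,-0.264,0.013,-0.24],[0.07,-0.28,-0.308,0.015,-0.28],[0.07,-0.32,-0.352,0.017,-0.32],[0.07,-0.36,-0.396,0.02,-0.36],[0.07,-0.4,-0.44,0.022,-0.4],[0.07,-0.417,-0.458,0.0225,-0.429],[0.07,-0.417,-0.458,0.0225,-0.429],[0.07,-0.417,-0.458,0.0225,-0.429],[0.07,-0.417,-0.458,0.0225,-0.429],[0.07,-0.417,-0.458,0.0225,-0.429],[0.07,-0.417,-0.458,0.0225,-0.429]]' 40
python3 - <<'E'
from h import *
to(.454,.0675,.05,8.4)
im=crop("side",160,120,340,255,"s6")
im=crop("top",140,120,340,270,"t6")
E
```

```text
time_s: 1.9
tool_pos: [0.4535, 0.0696, 0.2]
tool_rot: [180.0, -0.0, -171.5]
force: [0.5, -0.5, 0.2]
grip_width: 0.07
shift [-0.0002 -0.0023  0.15  ] twist 0.002 rows>= 4 | pos [0.4535 0.0696 0.2   ] yaw -171.48 q7 84.1 t 1.9
s6 origin 160 120 scale 4.444444444444445
t6 origin 140 120 scale 4.0
```

View pics/s6.png

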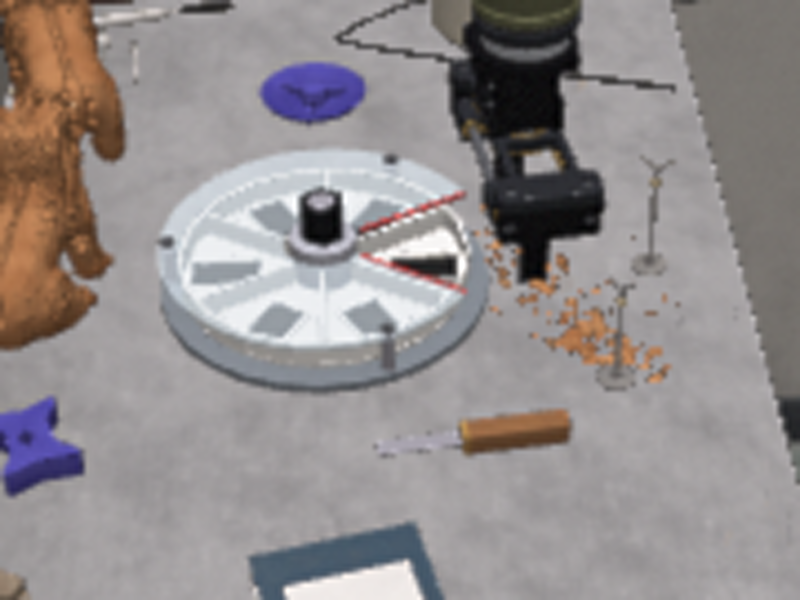

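View pics/t6.png

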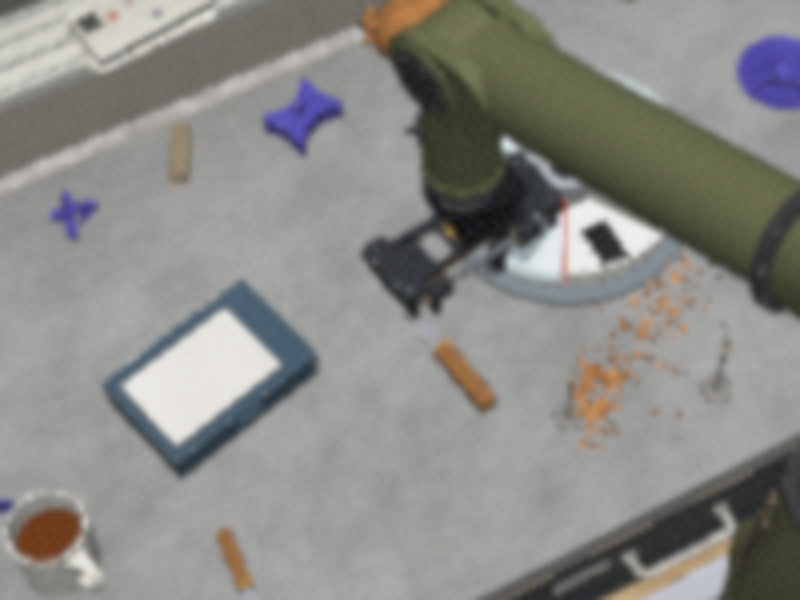

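```bash
python3 - <<'E'
from h import *
t=lambda x,y,z:ray("top",140+x/4-.5,120+y/4-.5,z).round(4)
s=lambda x,y,z:ray("side",160+x/4.444-.5,120+y/4.444-.5,z).round(4)
print("blade top",t(443,346,.02),t(486,401,.02),t(407,303,.0145))
print("pred",pts2d([.474,.0704],np.radians(8.4),[(.025,0,.02),(-.065,0,.02),(.095,0,.0145)]))
uv=np.array([(140+x/4-.5,120+y/4-.5) for x,y in [(315,353),(180,462),(107,384),(240,284)]])
L=np.array([(-130,-97,45),(-130,97,45),(0,97,45),(0,-97,45)])/1000
q,e=fit("top",L,uv,[.63,.33,.2]);print("hinge",q[:2],np.degrees(q[2]),e)
print("stands",s(617,378,0),s(648,265,0),s(655,165,.1), "slugpile")
print("knob top t1:",t(567,143,.094),"side",s(322,198,.094))
print("win red corners side",s(464,193,.05),s(464,290,.05)," top",t(677,229,.05),t(567,280,.05))
print("pad", s(425,265,.016),t(604,242,.016))
E
```

```text
blade top [0.4948 0.0768 0.02  ] [0.4135 0.0686 0.02  ] [0.5646 0.0843 0.0145]
pred [(np.float64(0.4987318083240747), np.float64(0.07405207571406029), 0.02), (np.float64(0.40969729835740576), np.float64(0.060904603143443245), 0.02), (np.float64(0.5679808716314838), np.float64(0.0842778877134291), 0.0145)]
hinge [0.63914251 0.32826766] 14.890423258344036 1.6370835768485676
stands [ 0.3616 -0.0107  0.    ] [ 0.3155 -0.1685  0.    ] [ 0.3133 -0.1856  0.1   ] slugpile
knob top t1: [ 0.618 -0.147  0.094] side [ 0.6126 -0.1578  0.094 ]
win red corners side [ 0.4836 -0.2215  0.05  ] [ 0.4903 -0.0758  0.05  ]  top [ 0.4852 -0.2116  0.05  ] [ 0.4869 -0.0725  0.05  ]
pad [ 0.5222 -0.1576  0.016 ] [ 0.5274 -0.1453  0.016 ]
```

```bash
python3 -m handwheel '[[0.07,0,0,0.05,0],[0.07,0,0,0.1,0],[0.07,0,0,0.14,0],[0.07,0,0,0.18,0],[0.07,0,0,0.195,0],[0.07,0,0,0.195,0],[0.07,0,0,0.195,0],[0.0,0,0,0.195,0],[0.0,0,0,0.195,0],[0.0,0,0,0.195,0],[0.0,0,0,0.195,0],[0.0,0,0,0.195,0],[0.0,0,0,0.195,0],[0.0,0,0,0.195,0]]' 40
```

```text
time_s: 3.4
tool_pos: [0.4541, 0.0681, 0.0051]
tool_rot: [180.0, 0.0, -171.6]
force: [0.0, 1.3, -0.2]
grip_width: 0.0214
```

```bash
python3 -m handwheel '[[0.0,0,0,-0.03,0],[0.0,0,0,-0.06,0],[0.0,0,0,-0.09,0],[0.0,0,0,-0.09,0]]'
python3 -c "
from h import *
to(.3664,.2556,.07,14.4)"
```

```text
time_s: 3.8
tool_pos: [0.457, 0.0687, 0.0987]
tool_rot: [179.9, 0.4, -171.6]
force: [0.3, 0.1, -1.0]
grip_width: 0.0218
shift [0.0626 0.198  0.0286] twist -0.105 rows>= 5 | pos [0.457  0.0687 0.0987] yaw -171.62 q7 87.1 t 3.8
```

```bash
python3 -m handwheel '[[0.0,0.012,0.04,0.0,-0.02],[0.0,0.025,0.08,0.0,-0.04],[0.0,0.037,0.12,0.005,-0.06],[0.0,0.05,0.16,0.01,-0.08],[0.0,0.06,0.19,0.015,-0.1],[0.0,0.0626,0.198,0.0186,-0.105],[0.0,0.0626,0.198,0.0186,-0.105],[0.0,0.0626,0.198,0.0186,-0.105],[0.0,0.0626,0.198,0.0186,-0.105],[0.0,0.0626,0.198,0.0186,-0.105]]'
python3 - <<'E'
from h import *
crop("side",210,180,350,285,"s7")
crop("top",150,160,290,265,"t7")
E
```

```text
time_s: 4.8
tool_pos: [0.3641, 0.2537, 0.0766]
tool_rot: [180.0, 0.0, -165.8]
force: [-0.7, 0.4, 0.0]
grip_width: 0.0218
s7 origin 210 180 scale 5.714285714285714
t7 origin 150 160 scale 5.714285714285714
```

View pics/s7.png

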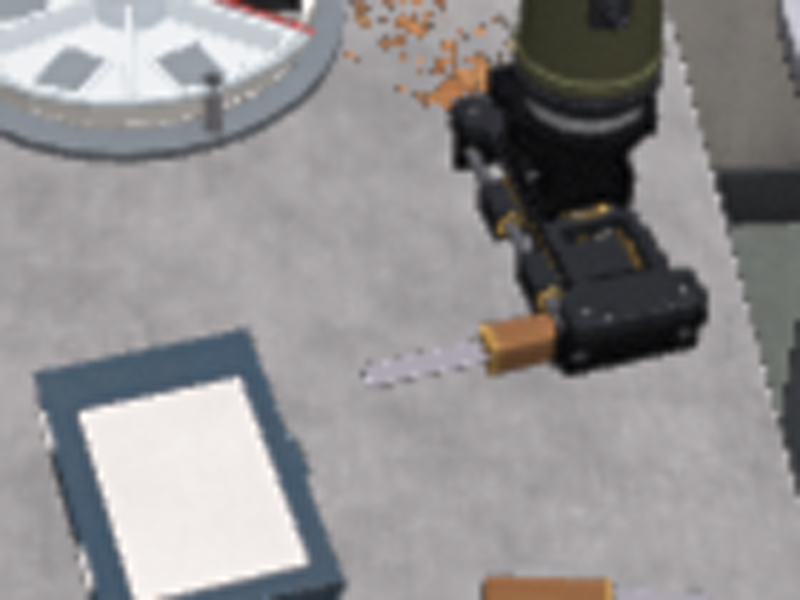

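View pics/t7.png

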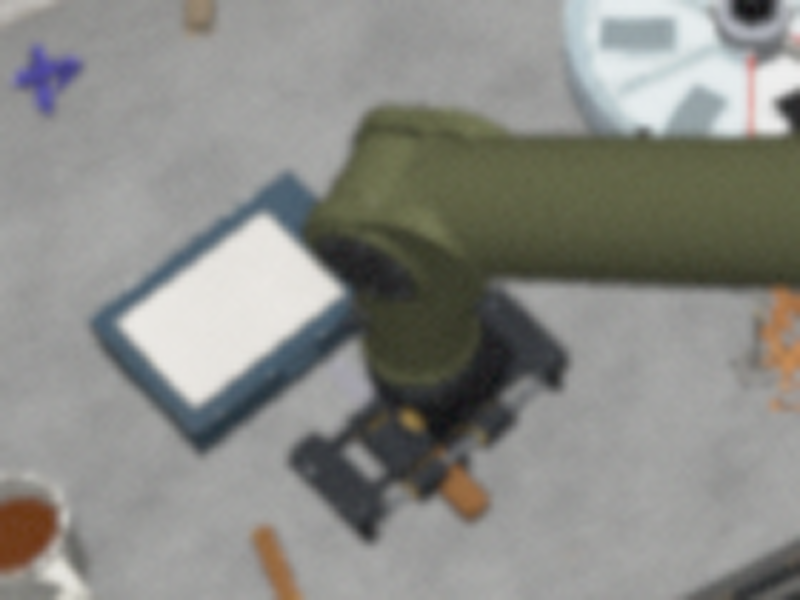

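```bash
python3 - <<'E'
from h import *
s=lambda x,y,z:ray("side",210+x/5.714-.5,180+y/5.714-.5,z).round(4)
o=get_obs();p=o["tool_pos"];print(p)
print("tip",s(366,377,.0855),"handle front",s(490,340,.0955))
print("lip",s(292,434,.035),s(309,469,.035))
a=np.radians(14.4);print("pred tip",p[:2]+.115*np.array([np.cos(a),np.sin(a)]))
E
```

```text
[0.3638491  0.25415187 0.07664509]
tip [0.4762 0.2799 0.0855] handle front [0.4066 0.2643 0.0955]
lip [0.5171 0.2744 0.035 ] [0.5087 0.3008 0.035 ]
pred tip [0.47523617 0.2827512 ]
```

```bash
python3 -m handwheel '[[0.0,0,0,0.03,0],[0.0,0,0,0.0575,0],[0.0,-0.015,0,0.0575,0],[0.0,-0.033,0,0.0575,0],[0.0,-0.033,0,0.0575,0],[0.0,-0.033,0,0.0575,0]]'
python3 - <<'E'
from h import *
to(0.5,.25,.1)
crop("side",230,210,310,270,"s8")
E
```

```text
time_s: 5.5
tool_pos: [0.3952, 0.2626, 0.0189]
tool_rot: [-180.0, -0.0, -165.7]
force: [-0.4, 0.0, -0.9]
grip_width: 0.0217
shift [-0.0984 -0.0382 -0.0811] twist 0 rows>= 3 | pos [0.3952 0.2626 0.0189] yaw -165.66 q7 70.5 t 5.5
s8 origin 230 210 scale 10.0
```

View pics/s8.png

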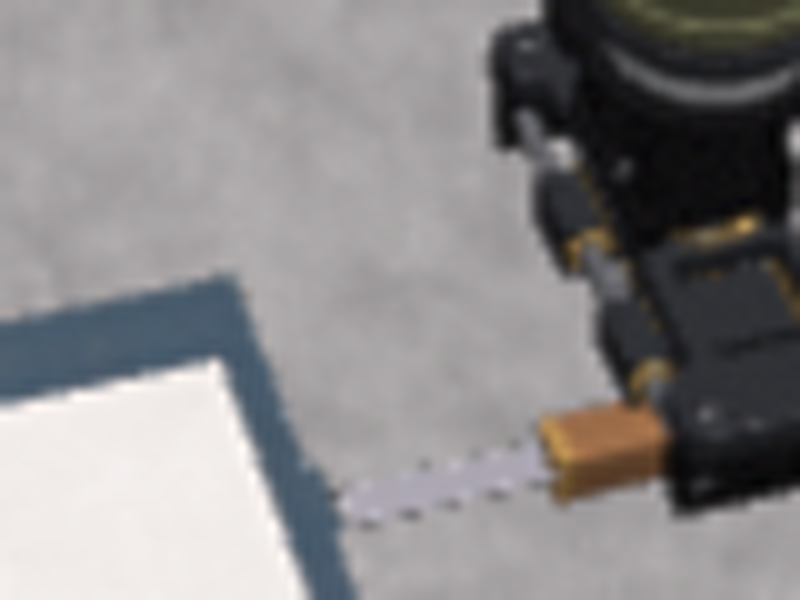

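```bash
python3 -m handwheel '[[0.0,-0.003,0,0,0],[0.0,-0.005,0,0,0],[0.0,-0.007,0,0,0],[0.0,-0.007,0,0,0]]'; python3 -m handwheel '[[0.0,-0.002,0,0,0],[0.0,-0.003,0,0,0],[0.0,-0.003,0,0,0]]';python3 -m handwheel '[[0.0,-0.002,0,0,0],[0.0,-0.003,0,0,0],[0.0,-0.003,0,0,0]]'
```

```text
time_s: 5.95
tool_pos: [0.4023, 0.2649, 0.0191]
tool_rot: [180.0, 0.0, -165.6]
force: [-0.1, 0.3, -1.0]
grip_width: 0.0216
time_s: 6.25
tool_pos: [0.4051, 0.2655, 0.019]
tool_rot: [-180.0, 0.0, -165.6]
force: [-0.2, 0.1, -0.5]
grip_width: 0.0215
time_s: 6.55
tool_pos: [0.4063, 0.2657, 0.0184]
tool_rot: [-180.0, -0.2, -165.6]
force: [-5.8, -0.3, 0.6]
grip_width: 0.0215
```

```bash
python3 -m handwheel '[[0.0,0.002,0,0,0],[0.0,0.002,0,-0.005,0],[0.0,0.002,0,-0.01,0],[0.0,0.0015,0,-0.015,0],[0.0,0.001,0,-0.02,0],[0.0,0,0,-0.027,0],[0.0,-0.002,0,-0.034,0],[0.0,-0.004,0,-0.041,0],[0.0,-0.006,0,-0.048,0],[0.0,-0.008,0,-0.052,0],[0.0,-0.008,0,-0.052,0],[0.0,-0.008,0,-0.052,0]]'
python3 - <<'E'
from h import *
crop("side",200,180,320,270,"s9")
E
```

```text
time_s: 7.75
tool_pos: [0.4159, 0.2683, 0.0711]
tool_rot: [180.0, 0.0, -165.6]
force: [-0.5, 0.1, -0.6]
grip_width: 0.0217
s9 origin 200 180 scale 6.666666666666667
```

View pics/s9.png

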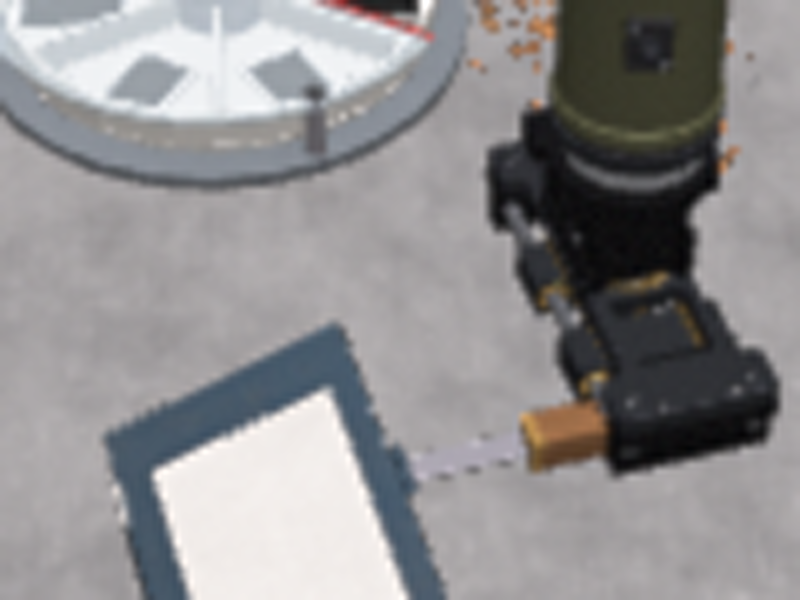

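```bash
python3 -m handwheel '[[0.0,-0.01,0,-0.005,0],[0.0,-0.022,0,-0.009,0],[0.0,-0.036,0,-0.012,0],[0.0,-0.045,0,-0.022,0],[0.0,-0.054,0,-0.032,0],[0.0,-0.062,0,-0.041,0],[0.0,-0.075,0,-0.049,0],[0.0,-0.088,0,-0.056,0],[0.0,-0.102,0,-0.06,0],[0.0,-0.117,0,-0.063,0],[0.0,-0.128,0,-0.063,0],[0.0,-0.14,0,-0.063,0],[0.0,-0.145,0,-0.063,0],[0.0,-0.145,0,-0.063,0],[0.0,-0.145,0,-0.063,0]]'
python3 - <<'E'
from h import *
im=crop("side",180,160,340,280,"s10")
im=crop("top",130,130,310,265,"t10")
E
```

```text
time_s: 9.3
tool_pos: [0.5559, 0.3042, 0.1341]
tool_rot: [180.0, 0.0, -165.6]
force: [-0.6, 0.2, -0.3]
grip_width: 0.0217
s10 origin 180 160 scale 5.0
t10 origin 130 130 scale 4.444444444444445
```

View pics/s10.png

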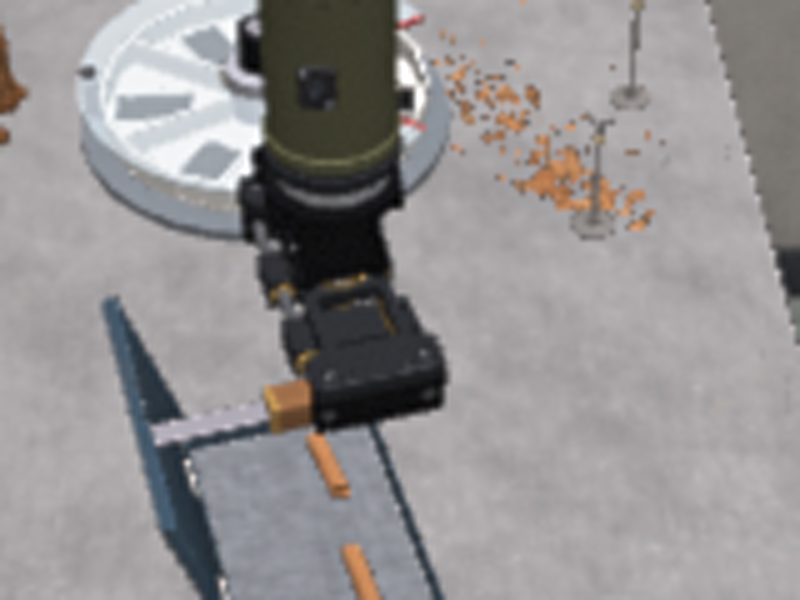

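```bash
python3 -m handwheel '[[0.0,0.03,0,0,0],[0.0,0.07,0,0,0],[0.0,0.1,0,0,0],[0.0,0.1,0,0,0],[0.0,0.1,0,0,0]]'
python3 - <<'E'
from h import *
to(.456,.0685,.05,8.4)
im=crop("side",180,160,340,280,"s11")
E
```

```text
time_s: 9.9
tool_pos: [0.459, 0.2797, 0.1346]
tool_rot: [179.9, 0.1, -165.6]
force: [1.0, 0.7, 0.0]
grip_width: 0.0214
shift [ 0.0557 -0.2039  0.0843] twist 0.106 rows>= 5 | pos [0.459  0.2797 0.1346] yaw -165.55 q7 72.8 t 9.9
s11 origin 180 160 scale 5.0
```

View pics/s11.png

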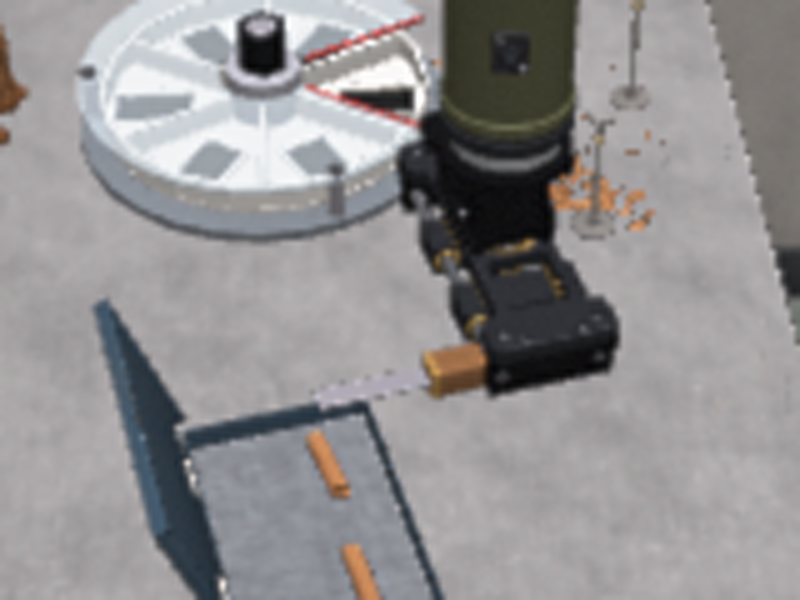

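```bash
python3 -m handwheel '[[0.0,0.011,-0.041,0.0,0.02],[0.0,0.022,-0.082,0.0,0.04],[0.0,0.033,-0.122,0.01,0.06],[0.0,0.045,-0.163,0.04,0.08],[0.0,0.0557,-0.204,0.07,0.106],[0.0,0.0557,-0.204,0.1,0.106],[0.0,0.0557,-0.204,0.115,0.106],[0.0,0.0557,-0.204,0.125,0.106],[0.0,0.0557,-0.204,0.128,0.106],[0.0,0.0557,-0.204,0.128,0.106],[0.0,0.0557,-0.204,0.128,0.106]]'
```

```text
time_s: 11.05
tool_pos: [0.457, 0.0684, 0.0068]
tool_rot: [180.0, 0.1, -171.6]
force: [0.3, -1.0, -0.7]
grip_width: 0.0214
```

```bash
python3 -m handwheel '[[0.0,0,0,0.0015,0],[0.05,0,0,0.0015,0],[0.05,0,0,0.0015,0],[0.05,0,0,0.0015,0],[0.05,0,0,-0.04,0],[0.05,0,0,-0.09,0],[0.05,0,0,-0.14,0],[0.05,0,0,-0.19,0],[0.05,0,0,-0.19,0],[0.05,0,0,-0.19,0]]'
python3 - <<'E'
from h import *
im=crop("side",180,160,340,280,"s12")
im=crop("top",160,170,260,245,"t12")
E
```

```text
time_s: 12.05
tool_pos: [0.4567, 0.0682, 0.1974]
tool_rot: [179.9, 0.2, -171.7]
force: [-0.4, 0.4, -0.2]
grip_width: 0.0499
s12 origin 180 160 scale 5.0
t12 origin 160 170 scale 8.0
```

View pics/s12.png

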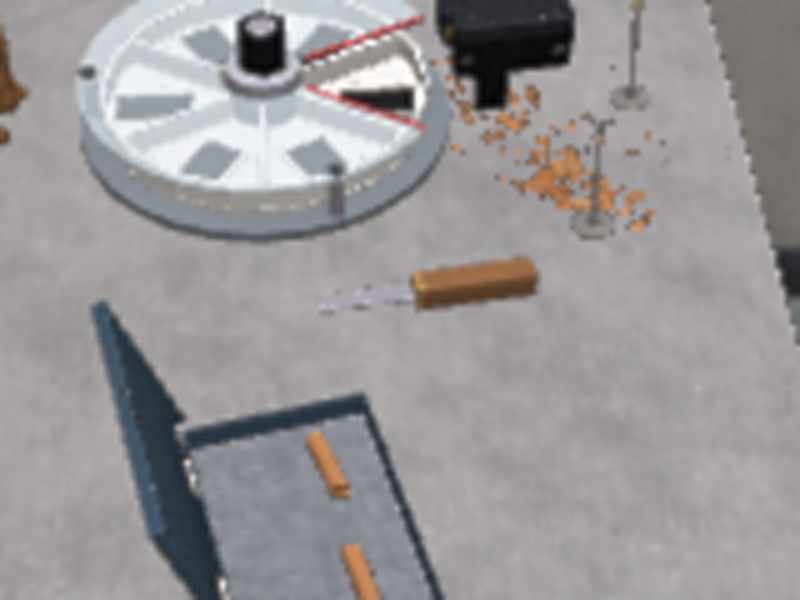

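View pics/t12.png

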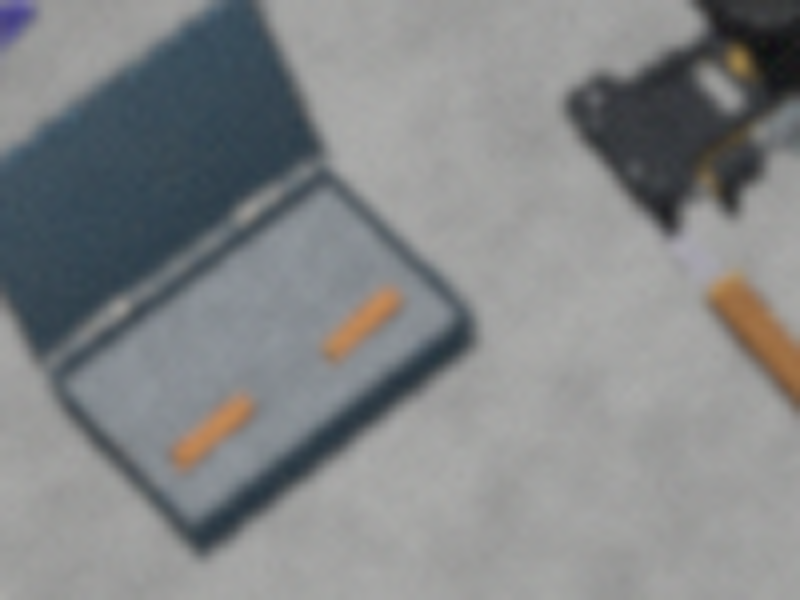

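```bash
python3 - <<'E'
from h import *
a=grab("side");b=grab("top")
c1=cv2.resize(a[235:265,135:175],None,fx=10,fy=10,interpolation=cv2.INTER_CUBIC)
c2=cv2.resize(a[255:285,190:230],None,fx=10,fy=10,interpolation=cv2.INTER_CUBIC)
c3=cv2.resize(b[145:175,170:210],None,fx=10,fy=10,interpolation=cv2.INTER_CUBIC)
c4=a[110:190,240:346];c4=cv2.resize(c4,(400,300),interpolation=cv2.INTER_CUBIC)
cv2.imwrite("pics/m1.png",np.vstack([np.hstack([c1,c2]),np.hstack([c3,c4])]))
hsv=cv2.cvtColor(a,cv2.COLOR_BGR2HSV);print(hsv[248:252,152:158].tolist()[1]);
print(a[249,150:162].tolist())
E
```

```text
[[14, 66, 147], [15, 65, 146], [14, 64, 151], [15, 63, 153], [15, 63, 154], [14, 63, 155]]
[[104, 122, 140], [108, 127, 146], [109, 127, 147], [109, 127, 146], [113, 131, 151], [115, 134, 153], [116, 135, 154], [117, 135, 155], [119, 139, 158], [120, 139, 159], [118, 136, 154], [120, 136, 154]]
```

View pics/m1.png

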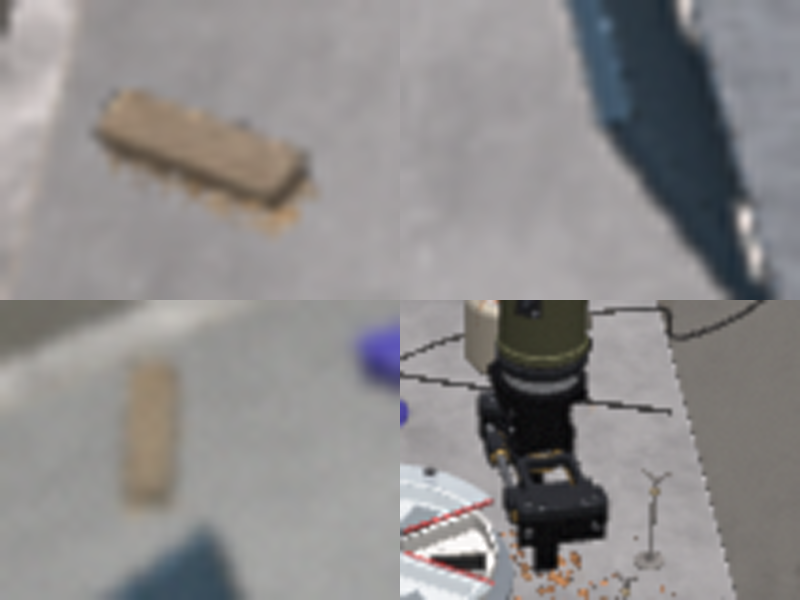

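```bash
python3 - <<'E'
from h import *
im=crop("side",200,210,300,285,"s13")
a=im;hsv=cv2.cvtColor(a,cv2.COLOR_BGR2HSV)
def blobs(n,im,box):
    x0,y0,x1,y1=box
    h=cv2.cvtColor(im,cv2.COLOR_BGR2HSV)[y0:y1,x0:x1]
    m=((h[...,0]<22)&(h[...,1]>90)&(h[...,2]>90)).astype(np.uint8)
    k,l,st,c=cv2.connectedComponentsWithStats(m)
    for i in range(1,k):
        if st[i,4]<12: continue
        ys,xs=np.nonzero(l==i);p=np.array([ray(n,x+x0,y+y0,.033)[:2] for x,y in zip(xs,ys)])
        mu=p.mean(0);w,v=np.linalg.eigh(np.cov(p.T));d=v[:,1]
        q=(p-mu)@d
        print(n,"area",st[i,4],"px",c[i]+[x0,y0],"mid",mu.round(4),"dir",round(np.degrees(np.arctan2(d[1],d[0]))%180,1),"len",(q.max()-q.min()).round(4))
blobs("side",im,(200,235,290,300))
blobs("top",grab("top"),(160,190,220,240))
E
```

```text
s13 origin 200 210 scale 8.0
side area 46 px [245.17391304 252.7173913 ] mid [0.567  0.2584] dir 109.0 len 0.0539
side area 54 px [252.14814815 275.72222222] mid [0.5466 0.3549] dir 105.3 len 0.0555
top area 26 px [204.61538462 210.        ] mid [0.5654 0.2603] dir 107.6 len 0.0437
top area 29 px [186.13793103 223.44827586] mid [0.5445 0.3563] dir 107.1 len 0.0454
```

View pics/s13.png

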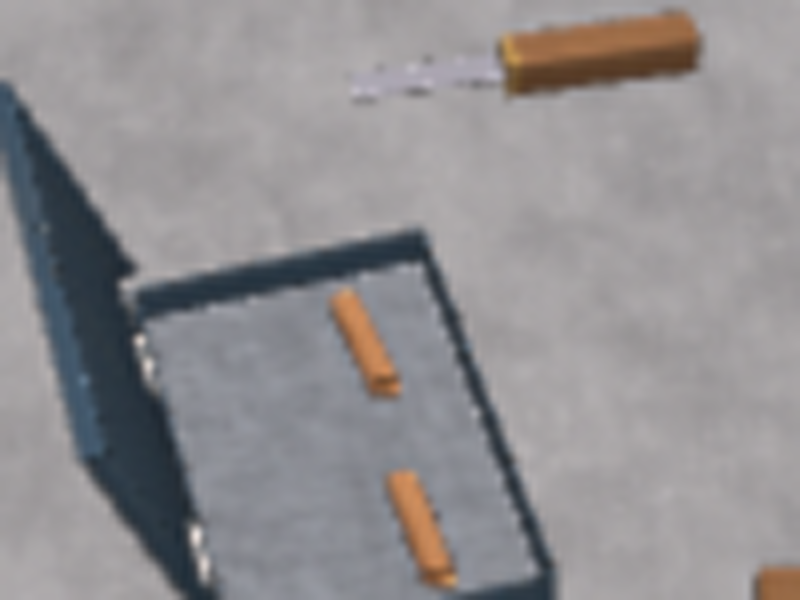

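```bash
python3 - <<'E'
from h import *
to(.566,.2595,.15,108)
im=cv2.imread("pics/t1.png");c=cv2.resize(im[50:310,420:720],None,fx=2.3,fy=2.3,interpolation=cv2.INTER_CUBIC);cv2.imwrite("pics/t1b.png",c)
im=cv2.imread("pics/s12.png");c=cv2.resize(im[0:250,60:460],None,fx=2,fy=2,interpolation=cv2.INTER_CUBIC);cv2.imwrite("pics/s12b.png",c)
E
```

```text
shift [-0.1376  0.1737  0.0442] twist 1.402 rows>= 10 | pos [0.4551 0.0677 0.1946] yaw -171.68 q7 84.3 t 12.3
```

View pics/t1b.png

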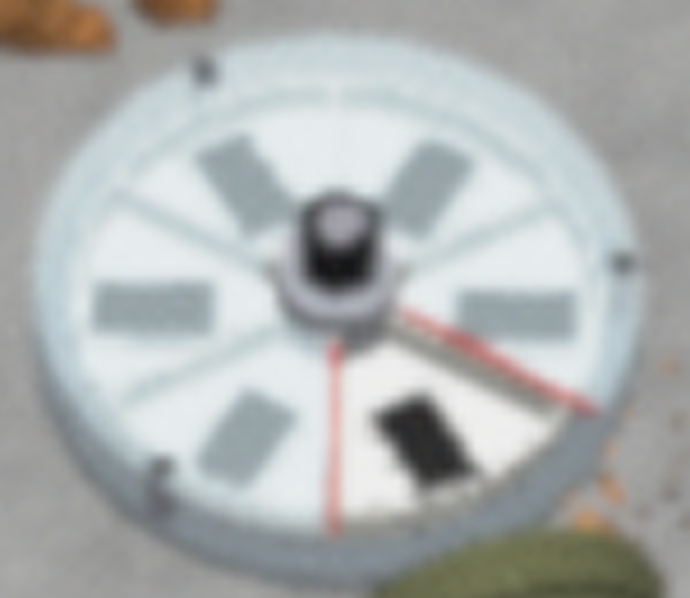

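View pics/s12b.png

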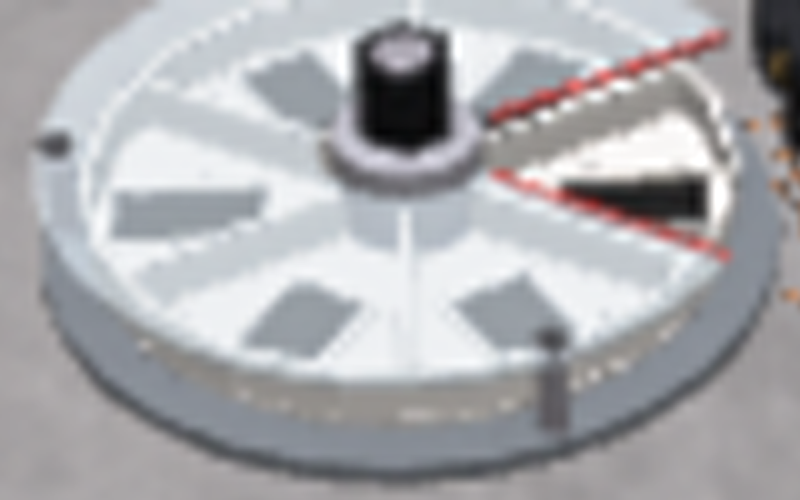

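```bash
python3 - <<'E'
from h import *
T=lambda X,Y:(140+(420+X/2.3)/4-.5,120+(50+Y/2.3)/4-.5)
S=lambda X,Y:(180+(60+X/2)/5-.5,160+Y/10-.5)
pol=lambda r,a,z:(r*np.cos(np.radians(a)),r*np.sin(np.radians(a)),z)
top=[(pol(.09,180,.016),T(426,440)),(pol(.09,120,.016),T(246,440)),(pol(.09,60,.016),T(153,308)),(pol(.09,0,.016),T(247,183)),(pol(.09,-60,.016),T(428,187)),(pol(.09,-120,.016),T(516,315)),
(pol(.148,150,.05),T(333,532)),(pol(.148,210,.05),T(597,411)),((0,0,.094),T(342,215))]
side=[(pol(.09,180,.016),S(637,200)),(pol(.09,120,.016),S(517,313)),(pol(.09,60,.016),S(303,318)),(pol(.09,0,.016),S(190,212)),
(pol(.148,150,.05),S(730,258)),(pol(.148,210,.05),S(728,37)),((0,0,.094),S(403,50))]
for n,D in(("top",top),("side",side)):
    q,e=fit(n,[d[0] for d in D],np.array([d[1] for d in D]),[.615,-.15,0])
    r=np.array([proj(n,X) for X in pts2d(q[:2],q[2],[d[0] for d in D])])-np.array([d[1] for d in D])
    print(n,q[:2].round(4),np.degrees(q[2]).round(2),e);print(r.round(1).tolist())
E
```

```text
top [ 0.6146 -0.1465] -1.02 0.6598449152147339
[[-0.1, 0.7], [-0.6, 0.1], [0.1, -0.2], [0.1, -0.2], [-0.2, -0.1], [0.1, 0.1], [0.0, -0.3], [0.6, -0.5], [-0.1, 0.5]]
side [ 0.6122 -0.1565] -2.23 1.270399627321325
[[-0.0, 0.3], [0.3, 1.2], [-1.3, 0.8], [0.4, -0.6], [0.2, -0.9], [0.1, -0.8], [0.3, -0.3]]
```

```bash
python3 -m handwheel '[[0.032,-0.014,0.018,0.0,0.14],[0.032,-0.028,0.036,0.0,0.28],[0.032,-0.042,0.054,0.0,0.42],[0.032,-0.056,0.072,0.0,0.56],[0.032,-0.07,0.09,0.0,0.7],[0.032,-0.084,0.108,0.0,0.84],[0.032,-0.098,0.126,0.0,0.98],[0.032,-0.112,0.144,0.0,1.12],[0.032,-0.126,0.162,0.01,1.26],[0.032,-0.138,0.174,0.03,1.4],[0.032,-0.138,0.174,0.044,1.402],[0.032,-0.138,0.174,0.044,1.402],[0.032,-0.138,0.174,0.044,1.402]]' 15
python3 - <<'E'
from h import *
to(.566,.2595,.0275,108)
E
```

```text
time_s: 13.65
tool_pos: [0.5669, 0.2587, 0.1515]
tool_rot: [-179.9, 0.0, 108.0]
force: [-1.0, -0.4, 0.9]
grip_width: 0.0319
shift [ 0.0011 -0.0004  0.124 ] twist 0.0 rows>= 3 | pos [0.5669 0.2587 0.1515] yaw 108.03 q7 -2.4 t 13.7
```

```bash
python3 -m handwheel '[[0.032,0.001,0,0.04,0],[0.032,0.001,0,0.08,0],[0.032,0.001,0,0.11,0],[0.032,0.001,0,0.124,0],[0.032,0.001,0,0.124,0],[0.032,0.001,0,0.124,0],[0.0,0.001,0,0.124,0],[0.0,0.001,0,0.124,0],[0.0,0.001,0,0.124,0],[0.0,0.001,0,0.124,0],[0.0,0.001,0,0.124,0]]' 15
python3 - <<'E'
from h import *
crop("side",200,200,300,275,"s14")
E
```

```text
time_s: 14.75
tool_pos: [0.5675, 0.2614, 0.0289]
tool_rot: [179.9, -0.0, 108.0]
force: [-0.0, 0.1, 5.1]
grip_width: 0.0123
s14 origin 200 200 scale 8.0
```

View pics/s14.png

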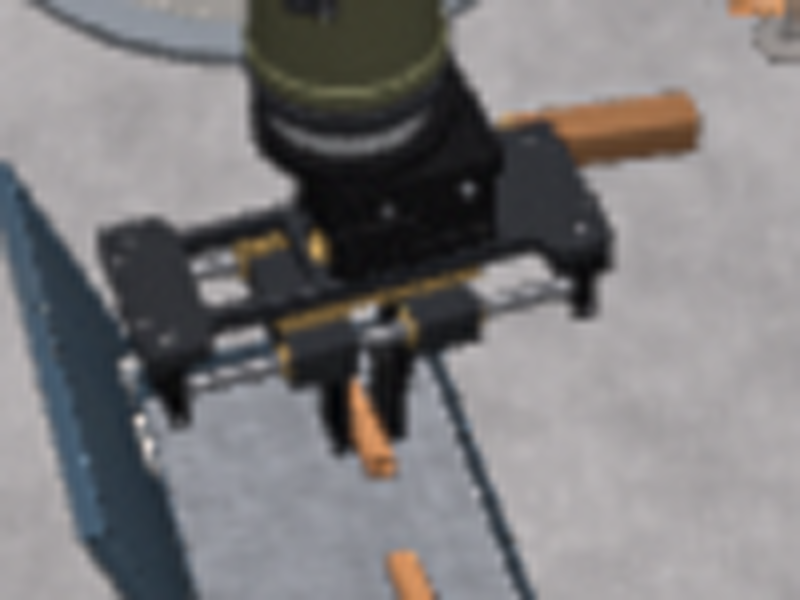

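```bash
python3 -m handwheel '[[0.0,0,0,-0.03,0],[0.0,0,0,-0.07,0],[0.0,0,0,-0.11,0],[0.0,0,0,-0.13,0],[0.0,0,0,-0.13,0]]'
python3 - <<'E'
from h import *
to(.5235,-.1476,.155,178.5)
crop("side",180,150,300,240,"s15")
E
```

```text
time_s: 15.3
tool_pos: [0.5691, 0.2619, 0.1616]
tool_rot: [179.6, -0.1, 108.0]
force: [0.9, 0.2, 0.8]
grip_width: 0.0127
shift [-0.3754 -0.1698  0.0049] twist -1.231 rows>= 9 | pos [0.5691 0.2619 0.1616] yaw 107.99 q7 -2.6 t 15.3
s15 origin 180 150 scale 6.666666666666667
```

View pics/s15.png

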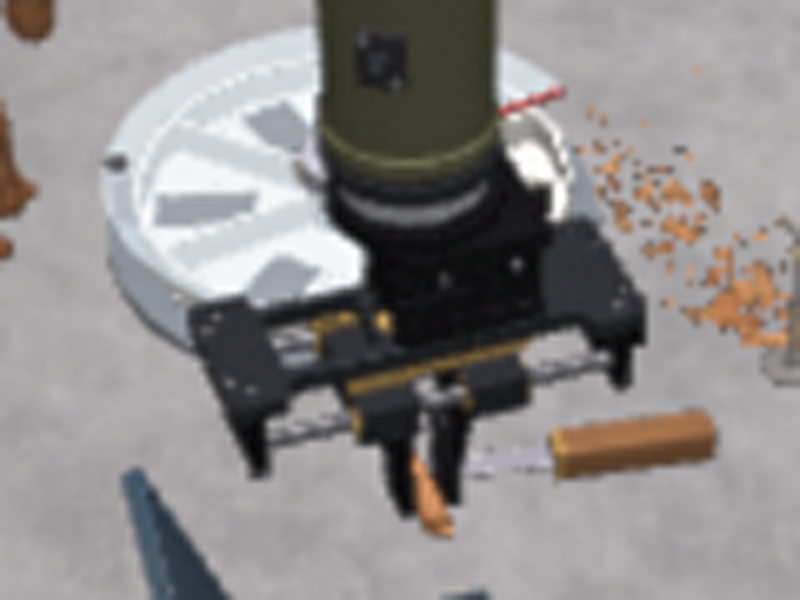

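```bash
python3 -m handwheel '[[0.0,-0.04,-0.018,0,-0.12],[0.0,-0.08,-0.036,0,-0.24],[0.0,-0.12,-0.054,0,-0.36],[0.0,-0.16,-0.072,0,-0.48],[0.0,-0.2,-0.09,0,-0.6],[0.0,-0.24,-0.108,0,-0.72],[0.0,-0.28,-0.126,0,-0.85],[0.0,-0.32,-0.144,0,-0.98],[0.0,-0.35,-0.16,0.002,-1.1],[0.0,-0.375,-0.17,0.005,-1.231],[0.0,-0.375,-0.17,0.005,-1.231],[0.0,-0.375,-0.17,0.005,-1.231],[0.0,-0.375,-0.17,0.005,-1.231]]'
python3 - <<'E'
from h import *
to(.5235,-.1476,.06,178.5)
crop("side",200,90,320,180,"s16")
crop("top",220,100,340,190,"t16")
E
```

```text
time_s: 16.65
tool_pos: [0.5208, -0.1465, 0.1518]
tool_rot: [180.0, -0.1, 178.6]
force: [-0.2, 1.7, 1.2]
grip_width: 0.0124
shift [-0.0029 -0.0011  0.0918] twist 0.001 rows>= 2 | pos [ 0.5208 -0.1465  0.1518] yaw 178.57 q7 106.2 t 16.6
s16 origin 200 90 scale 6.666666666666667
t16 origin 220 100 scale 6.666666666666667
```

View pics/s16.png

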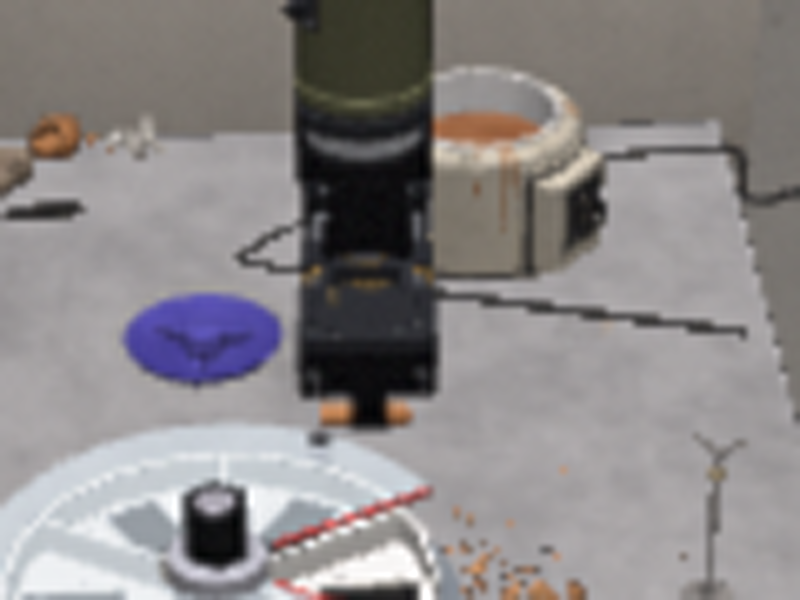

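View pics/t16.png

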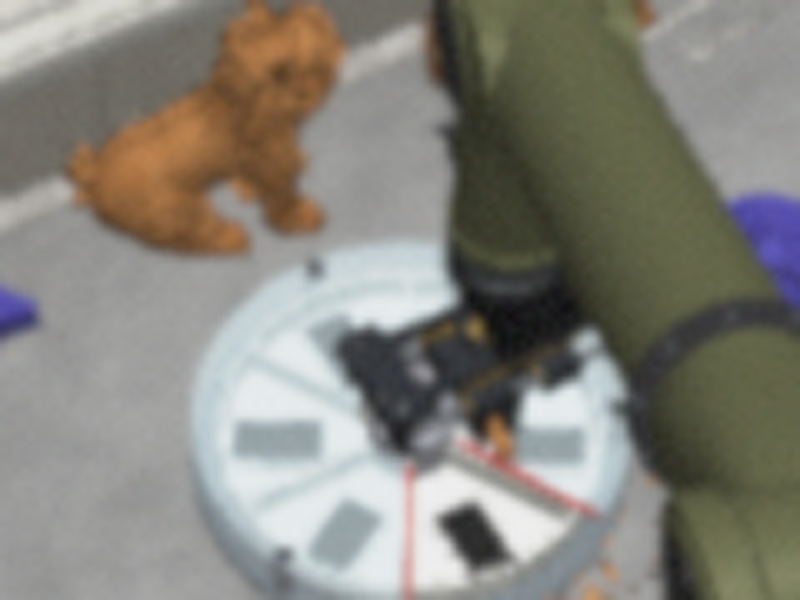

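```bash
python3 - <<'E'
from h import *
o=get_obs();p=o["tool_pos"]
for n,x0,y0 in(("side",200,90),("top",220,100)):
    u=proj(n,p);print(n,((u-[x0,y0]+.5)*6.667).round(0))
im=crop("side",190,120,290,195,"s17")
E
```

```text
side [370. 421.]
top [491. 427.]
s17 origin 190 120 scale 8.0
```

View pics/s17.png

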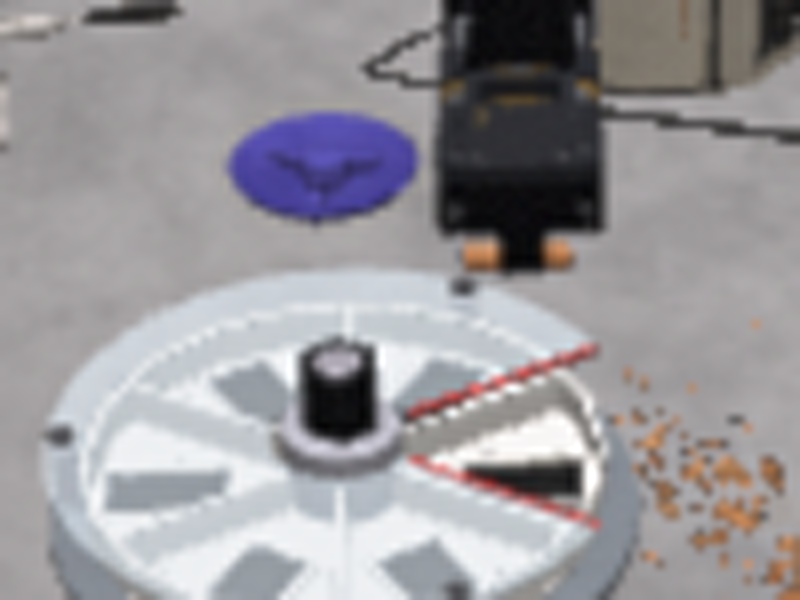

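```bash
python3 - <<'E'
from h import *
S=lambda X,Y:(190+X/8-.5,120+Y/8-.5)
pol=lambda r,a,z:(r*np.cos(np.radians(a)),r*np.sin(np.radians(a)),z)
D=[((-.121,-.017,.016),S(580,460)),((-.121,.017,.016),S(580,496)),((-.059,-.017,.016),S(466,468)),(pol(.09,0,.016),S(168,490)),(pol(.09,-60,.016),S(252,392)),
(pol(.148,150,.05),S(597,523)),(pol(.148,210,.05),S(597,348)),(pol(.036,150,.05),S(412,460)),(pol(.036,210,.05),S(408,414)),((0,0,.094),S(338,360)),((0,0,.06),S(338,430))]
n="side"
q,e=fit(n,[d[0] for d in D],np.array([d[1] for d in D]),[.615,-.15,0])
r=np.array([proj(n,X) for X in pts2d(q[:2],q[2],[d[0] for d in D])])-np.array([d[1] for d in D])
print(q[:2].round(4),np.degrees(q[2]).round(2),e);print(r.round(1).tolist())
E
```

```text
[ 0.6139 -0.1522] -0.8 1.3997909269520221
[[0.3, 0.4], [0.5, 1.1], [-0.6, -0.2], [-0.2, 0.3], [1.3, 1.0], [0.7, -0.2], [-0.5, -0.5], [-1.1, -0.6], [-0.5, -0.2], [-0.1, 0.4], [0.3, -1.4]]
```

```bash
python3 -c "
from h import *
to(.5242,-.148,.022,179.1)"; python3 -m handwheel '[[0.0,-0.0035,-0.001,0.04,-0.01],[0.0,-0.0035,-0.001,0.08,-0.01],[0.0,-0.0035,-0.001,0.11,-0.01],[0.0,-0.0035,-0.001,0.125,-0.01],[0.0,-0.0035,-0.001,0.129,-0.01],[0.0,-0.0035,-0.001,0.129,-0.01],[0.0,-0.0035,-0.001,0.129,-0.01]]'
```

```text
shift [-0.003  -0.0013  0.1306] twist -0.008 rows>= 3 | pos [ 0.5213 -0.1466  0.1526] yaw 178.63 q7 106.3 t 16.8
time_s: 17.5
tool_pos: [0.5261, -0.1494, 0.0256]
tool_rot: [-180.0, 0.2, 179.1]
force: [-0.4, -0.0, 0.2]
grip_width: 0.0124
```

```bash
python3 -m handwheel '[[0.0,0.001,0,0.002,0],[0.0,0.001,0,0.003,0],[0.0,0.001,0,0.003,0]]'
python3 -c "
from h import *
crop('side',220,140,280,185,'s18')"
```

```text
time_s: 17.8
tool_pos: [0.5238, -0.1492, 0.0214]
tool_rot: [180.0, 0.0, 179.1]
force: [-0.0, -0.4, -1.2]
grip_width: 0.0125
s18 origin 220 140 scale 13.333333333333334
```

View pics/s18.png

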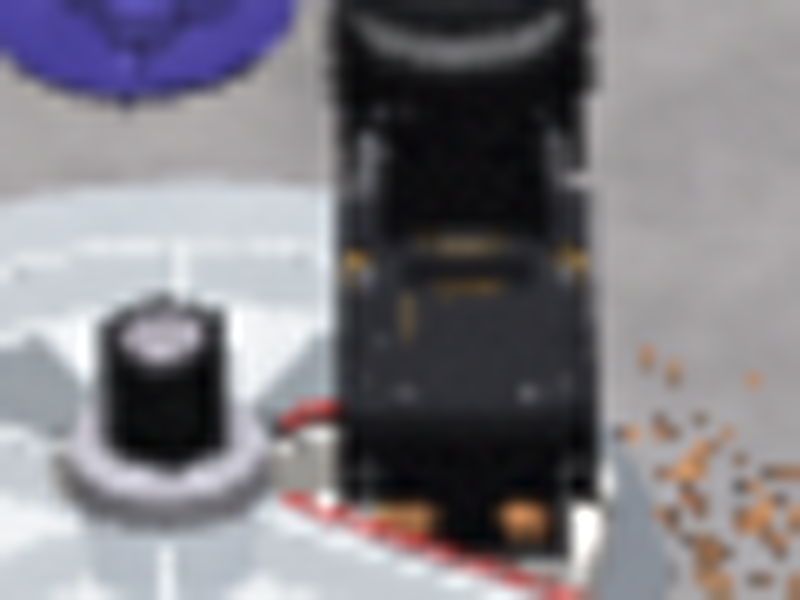

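```bash
python3 -m handwheel '[[0.0,0,0,0.001,0],[0.016,0,0,0.001,0],[0.03,0,0,0.001,0],[0.03,0,0,0.001,0],[0.03,0,0,-0.02,0],[0.03,0,0,-0.06,0],[0.03,0,0,-0.1,0],[0.06,0,0,-0.135,0],[0.06,0,0,-0.135,0],[0.06,0,0,-0.135,0]]'
python3 - <<'E'
from h import *
to(.6142,-.1495,.16,179.1)
im=crop("side",220,140,280,185,"s19")
im=crop("top",220,130,320,205,"t19")
E
```

```text
time_s: 18.85
tool_pos: [0.524, -0.1491, 0.1564]
tool_rot: [180.0, 0.1, 179.1]
force: [-0.2, -0.5, -0.6]
grip_width: 0.0463
shift [-0.0902  0.0011 -0.0034] twist 0.0 rows>= 2 | pos [ 0.524  -0.1491  0.1564] yaw 179.1 q7 107.1 t 18.9
s19 origin 220 140 scale 13.333333333333334
t19 origin 220 130 scale 8.0
```

View pics/s19.png

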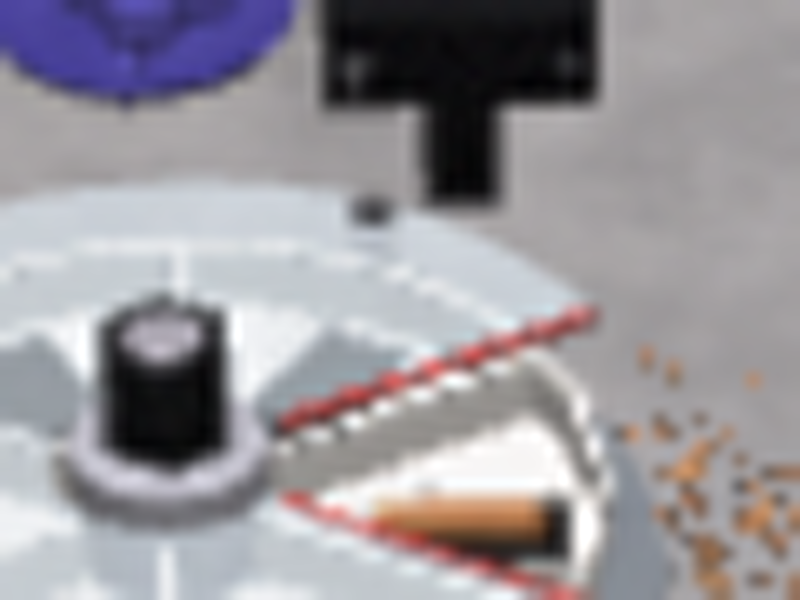

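View pics/t19.png

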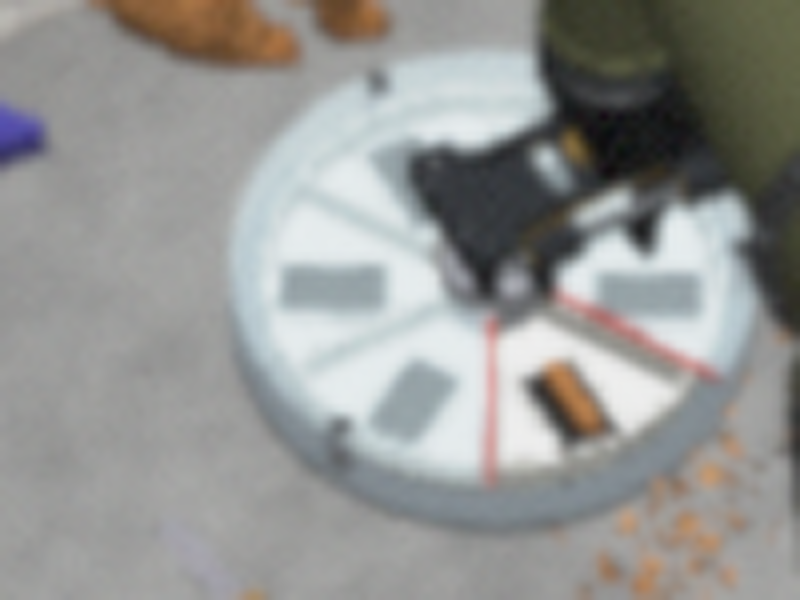

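```bash
python3 -m handwheel '[[0.06,-0.03,-0.001,0,0.14],[0.06,-0.06,-0.002,0,0.28],[0.06,-0.09,-0.003,0,0.4],[0.06,-0.09,-0.003,0,0.525],[0.06,-0.09,-0.003,0.0,0.525],[0.06,-0.09,-0.003,0.0,0.525],[0.06,-0.09,-0.003,0.0,0.525]]'
python3 - <<'E'
from h import *
to(.6146,-.147,.063,149)
im=crop("side",190,120,270,180,"s20")
E
```

```text
time_s: 19.65
tool_pos: [0.6127, -0.1537, 0.1554]
tool_rot: [-180.0, -0.1, 149.1]
force: [0.5, -0.8, -0.5]
grip_width: 0.0595
shift [0.0017 0.0068 0.0924] twist 0.002 rows>= 2 | pos [ 0.6127 -0.1537  0.1554] yaw 149.1 q7 81.3 t 19.6
s20 origin 190 120 scale 10.0
```

View pics/s20.png

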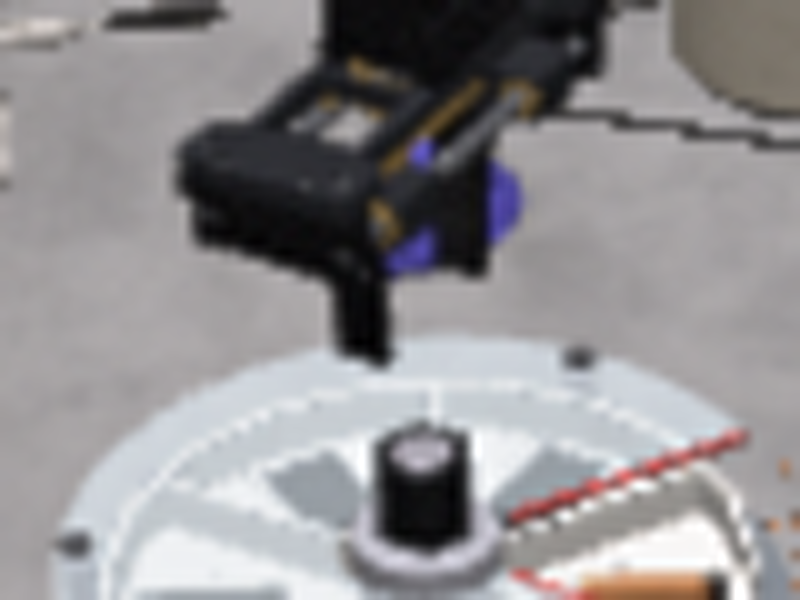

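```bash
python3 -m handwheel '[[0.065,0.0017,0.0068,0.0,0],[0.065,0.0017,0.0068,0.03,0],[0.065,0.0017,0.0068,0.06,0],[0.065,0.0017,0.0068,0.09,0],[0.065,0.0017,0.0068,0.091,0],[0.065,0.0017,0.0068,0.091,0],[0.0,0.0017,0.0068,0.091,0],[0.0,0.0017,0.0068,0.091,0],[0.0,0.0017,0.0068,0.091,0],[0.0,0.0017,0.0068,0.091,0],[0.0,0.0017,0.0068,0.091,0]]' 30
```

```text
time_s: 20.8
tool_pos: [0.6156, -0.1477, 0.0657]
tool_rot: [-180.0, 0.0, 149.0]
force: [-1.5, -1.6, 3.7]
grip_width: 0.0378
```

```bash
python3 -m handwheel '[[0,0,0,0,0.06],[0,0,0,0,0.14],[0,0,0,0,0.23],[0,0,0,0,0.32],[0,0,0,0,0.41],[0,0,0,0,0.5],[0,0,0,0,0.59],[0,0,0,0,0.68],[0,0,0,0,0.77],[0,0,0,0,0.86],[0,0,0,0,0.94],[0,0,0,0,1.01],[0,0,0,0,1.05],[0,0,0,0,1.05],[0,0,0,0,1.05]]'
python3 - <<'E'
from h import *
im=crop("side",190,120,290,195,"s21")
E
```

```text
time_s: 22.3
tool_pos: [0.6129, -0.1491, 0.0656]
tool_rot: [-179.7, 0.1, 88.7]
force: [-9.1, -2.6, 9.6]
grip_width: 0.0377
s21 origin 190 120 scale 8.0
```

View pics/s21.png

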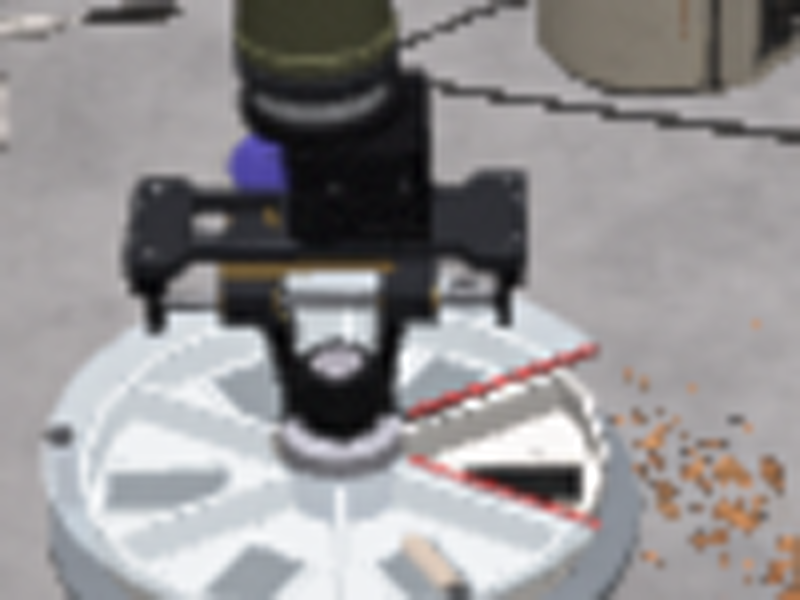

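```bash
python3 -m handwheel '[[0.065,0,0,0,0],[0.065,0,0,0,0],[0.065,0,0,-0.03,0],[0.065,0,0,-0.07,0],[0.06,0,0,-0.11,0],[0.04,0,0,-0.12,0],[0.032,0,0,-0.12,0]]'
python3 - <<'E'
from h import *
to(.5455,.3555,.19,106)
im=crop("side",190,120,290,195,"s22")
E
```

```text
time_s: 23.05
tool_pos: [0.6171, -0.1468, 0.1869]
tool_rot: [179.8, -0.0, 88.9]
force: [-1.1, -0.3, -0.2]
grip_width: 0.0512
shift [ 0.5009 -0.0812 -0.0034] twist -0.298 rows>= 11 | pos [ 0.6171 -0.1468  0.1869] yaw 88.9 q7 24.7 t 23.1
s22 origin 190 120 scale 8.0
```

View pics/s22.png

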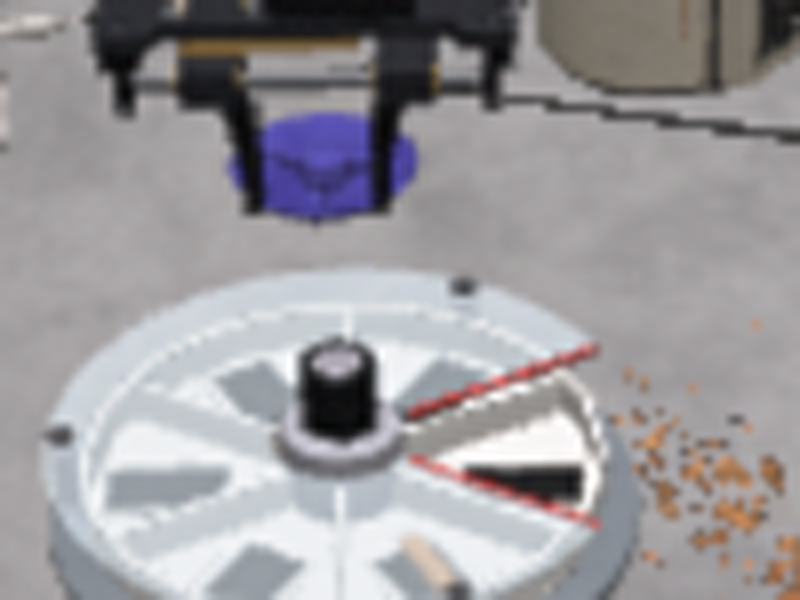

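```bash
python3 -m handwheel '[[0.032,0.045,-0.007,0,-0.03],[0.032,0.09,-0.015,0,-0.06],[0.032,0.135,-0.022,0,-0.09],[0.032,0.18,-0.03,0,-0.12],[0.032,0.225,-0.037,0,-0.15],[0.032,0.27,-0.044,0,-0.18],[0.032,0.315,-0.051,0,-0.21],[0.032,0.36,-0.058,0,-0.24],[0.032,0.405,-0.066,0,-0.27],[0.032,0.45,-0.073,0,-0.298],[0.032,0.485,-0.079,0,-0.298],[0.032,0.501,-0.081,0.02,-0.298],[0.032,0.501,-0.081,0.04,-0.298],[0.032,0.501,-0.081,0.04,-0.298],[0.032,0.501,-0.081,0.04,-0.298]]' 15
python3 - <<'E'
from h import *
im=crop("side",200,210,300,285,"s23")
to(.5455,.3555,.0275,106)
E
```

```text
time_s: 24.6
tool_pos: [0.5443, 0.3534, 0.1431]
tool_rot: [-179.8, 0.1, 105.8]
force: [-0.7, -0.1, 0.2]
grip_width: 0.032
s23 origin 200 210 scale 8.0
shift [0.0016 0.001  0.1169] twist -0.004 rows>= 3 | pos [0.5451 0.3538 0.1444] yaw 105.8 q7 -7.5 t 24.6
```

View pics/s23.png

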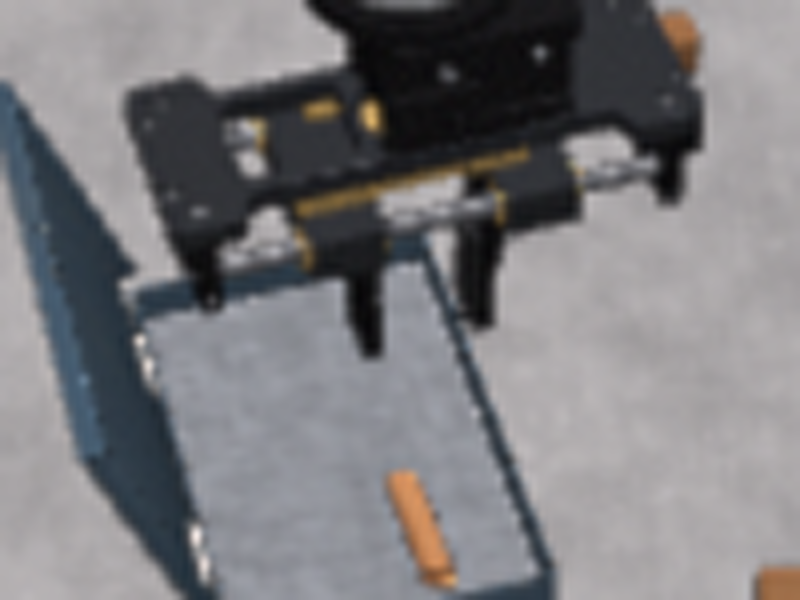

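Lid open, slug B undisturbed; descend and grip.

```bash
python3 -m handwheel '[[0.032,0.0015,0.001,0.04,0],[0.032,0.0015,0.001,0.08,0],[0.032,0.0015,0.001,0.105,0],[0.032,0.0015,0.001,0.117,0],[0.032,0.0015,0.001,0.117,0],[0.032,0.0015,0.001,0.117,0],[0.0,0.0015,0.001,0.117,0],[0.0,0.0015,0.001,0.117,0],[0.0,0.0015,0.001,0.117,0],[0.0,0.0015,0.001,0.117,0]]' 15
python3 -m handwheel '[[0.0,0,0,-0.03,0],[0.0,0,0,-0.07,0],[0.0,0,0,-0.11,0],[0.0,0,0,-0.13,0],[0.0,0,0,-0.13,0]]'
python3 - <<'E'
from h import *
im=crop("side",200,190,300,265,"s24")
to(.522,-.144,.155,179.1)
E
```

```text
time_s: 25.65
tool_pos: [0.5456, 0.3578, 0.0289]
tool_rot: [179.9, -0.0, 105.9]
force: [-0.2, -0.9, 2.3]
grip_width: 0.0124
time_s: 26.15
tool_pos: [0.5472, 0.3583, 0.162]
tool_rot: [179.6, -0.2, 105.9]
force: [1.0, -0.5, -1.1]
grip_width: 0.0126
s24 origin 200 190 scale 8.0
shift [-0.4759 -0.1607  0.0033] twist -1.277 rows>= 11 | pos [0.546  0.3577 0.1595] yaw 105.93 q7 -7.8 t 26.2
```

View pics/s24.png

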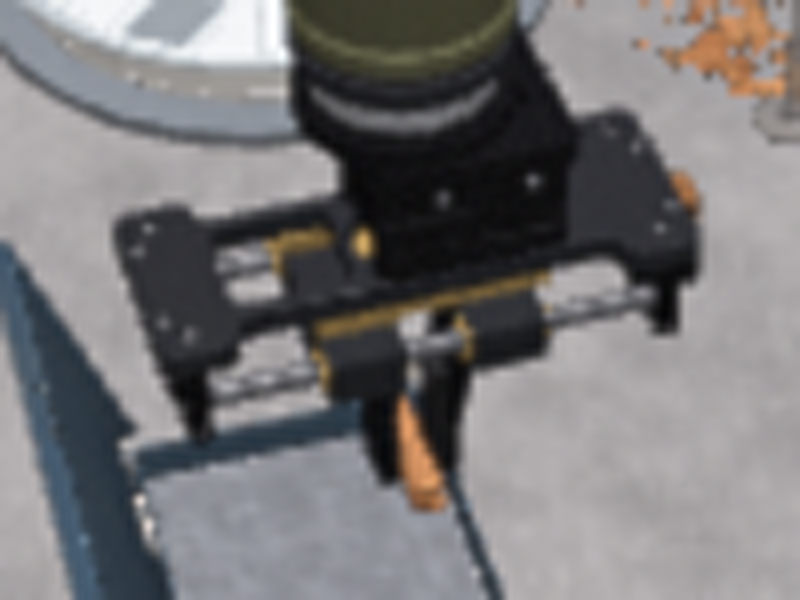

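```bash
python3 -m handwheel '[[0.0,-0.043,-0.015,0,-0.11],[0.0,-0.086,-0.03,0,-0.22],[0.0,-0.129,-0.044,0,-0.34],[0.0,-0.172,-0.058,0,-0.46],[0.0,-0.215,-0.073,0,-0.58],[0.0,-0.258,-0.087,0,-0.7],[0.0,-0.301,-0.102,0,-0.82],[0.0,-0.344,-0.116,0,-0.94],[0.0,-0.387,-0.131,0,-1.06],[0.0,-0.43,-0.145,0,-1.17],[0.0,-0.465,-0.157,0,-1.277],[0.0,-0.476,-0.161,0.003,-1.277],[0.0,-0.476,-0.161,0.003,-1.277],[0.0,-0.476,-0.161,0.003,-1.277],[0.0,-0.476,-0.161,0.003,-1.277]]'
python3 - <<'E'
from h import *
im=crop("side",200,110,300,185,"s25")
to(.522,-.144,.022,179.1)
E
```

```text
time_s: 27.7
tool_pos: [0.5211, -0.1421, 0.1543]
tool_rot: [179.9, -0.1, 179.3]
force: [0.1, 0.4, -0.3]
grip_width: 0.0122
s25 origin 200 110 scale 8.0
shift [-0.0009 -0.0018  0.1325] twist 0.003 rows>= 3 | pos [ 0.5212 -0.1423  0.1545] yaw 179.27 q7 109.0 t 27.8
```

View pics/s25.png

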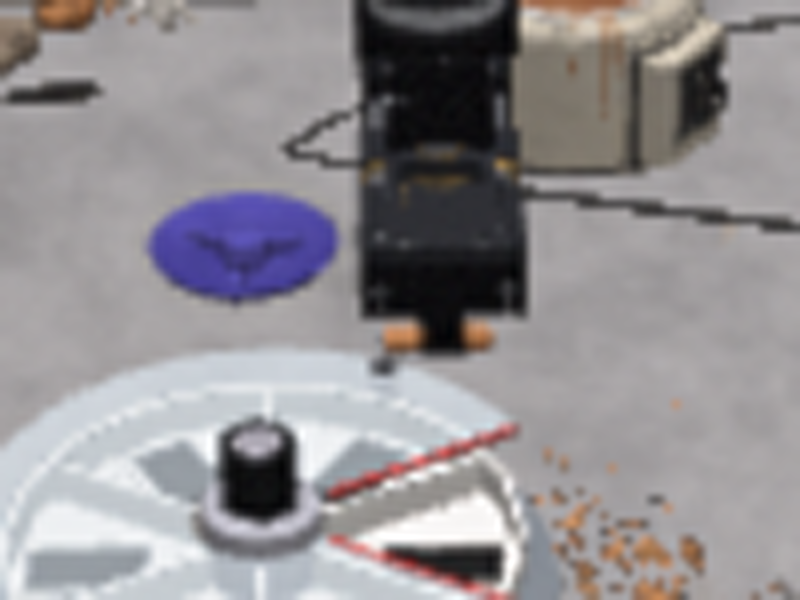

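```bash
python3 -m handwheel '[[0.0,-0.001,-0.0005,0.04,0],[0.0,-0.001,-0.0005,0.08,0],[0.0,-0.001,-0.0005,0.11,0],[0.0,-0.001,-0.0005,0.127,0],[0.0,-0.001,-0.0005,0.132,0],[0.0,-0.001,-0.0005,0.132,0],[0.0,-0.001,-0.0005,0.132,0]]'
```

```text
time_s: 28.45
tool_pos: [0.5231, -0.1448, 0.024]
tool_rot: [180.0, 0.1, 179.1]
force: [0.1, -0.0, 0.5]
grip_width: 0.0125
```

```bash
python3 -m handwheel '[[0.0,0,0,0.002,0],[0.0,0,0,0.002,0],[0.016,0,0,0.002,0],[0.03,0,0,0.002,0],[0.03,0,0,0.002,0],[0.03,0,0,-0.02,0],[0.03,0,0,-0.06,0],[0.04,0,0,-0.1,0],[0.065,0,0,-0.133,0],[0.065,0,0,-0.133,0],[0.065,0,0,-0.133,0]]'
python3 - <<'E'
from h import *
to(.6125,-.146,.16,149)
im=crop("side",190,120,290,195,"s26")
im=crop("top",220,130,320,205,"t26")
E
```

```text
time_s: 29.55
tool_pos: [0.5224, -0.145, 0.1565]
tool_rot: [180.0, 0.1, 179.1]
force: [0.3, -0.1, -1.4]
grip_width: 0.0541
shift [-0.0901  0.0004 -0.0033] twist 0.525 rows>= 4 | pos [ 0.5224 -0.145   0.1565] yaw 179.11 q7 109.3 t 29.6
s26 origin 190 120 scale 8.0
t26 origin 220 130 scale 8.0
```

View pics/s26.png

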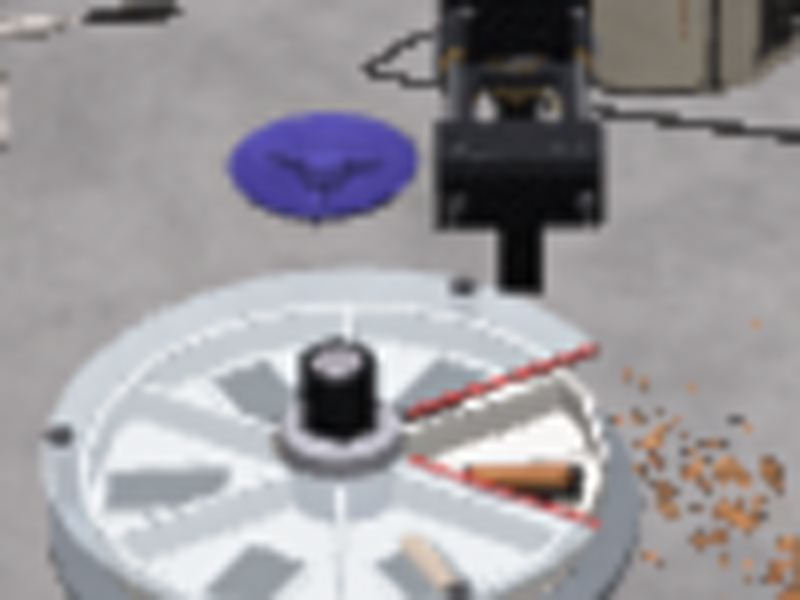

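View pics/t26.png

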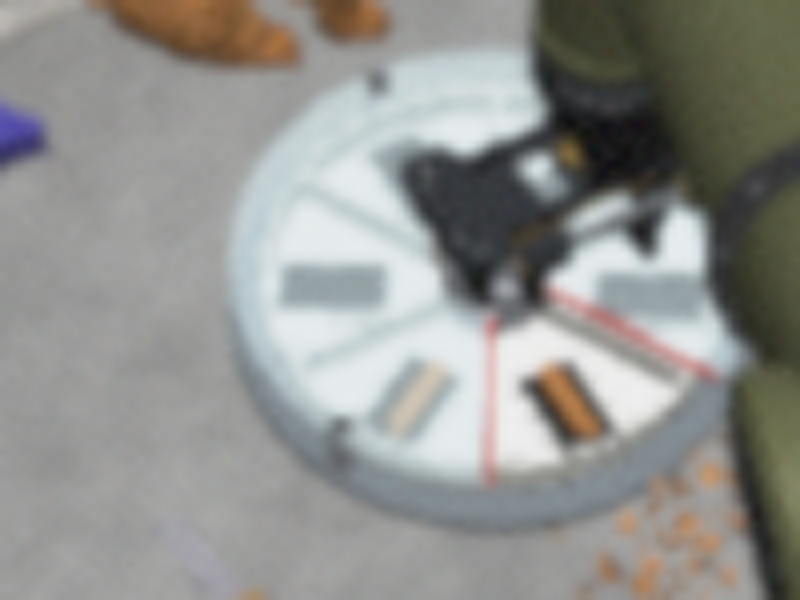

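Both slugs lie on pads (window pad at about (567,400) in the top crop, first slug at (415,400)). Next: the knob again.

```bash
python3 -m handwheel '[[0.065,-0.03,0,0,0.14],[0.065,-0.06,0,0,0.28],[0.065,-0.09,0,0,0.4],[0.065,-0.09,0,0,0.525],[0.065,-0.09,0,0.0,0.525],[0.065,-0.09,0,0.0,0.525],[0.065,-0.09,0,0.0,0.525]]'
python3 - <<'E'
from h import *
to(.6125,-.146,.065,149)
E
```

```text
time_s: 30.35
tool_pos: [0.6111, -0.1467, 0.1555]
tool_rot: [180.0, -0.1, 149.1]
force: [-0.7, -0.5, -0.5]
grip_width: 0.0652
shift [-0.0009  0.0013  0.0905] twist 0.002 rows>= 2 | pos [ 0.6111 -0.1467  0.1555] yaw 149.09 q7 85.8 t 30.4
```

```bash
python3 -m handwheel '[[0.065,-0.001,0.001,0.03,0],[0.065,-0.001,0.001,0.06,0],[0.065,-0.001,0.001,0.088,0],[0.065,-0.001,0.001,0.09,0],[0.065,-0.001,0.001,0.09,0],[0.0,-0.001,0.001,0.09,0],[0.0,-0.001,0.001,0.09,0],[0.0,-0.001,0.001,0.09,0],[0.0,-0.001,0.001,0.09,0],[0.0,-0.001,0.001,0.09,0]]' 30
python3 -m handwheel '[[0,0,0,0,0.06],[0,0,0,0,0.14],[0,0,0,0,0.23],[0,0,0,0,0.32],[0,0,0,0,0.41],[0,0,0,0,0.5],[0,0,0,0,0.59],[0,0,0,0,0.68],[0,0,0,0,0.77],[0,0,0,0,0.86],[0,0,0,0,0.94],[0,0,0,0,1.01],[0,0,0,0,1.05],[0,0,0,0,1.05],[0,0,0,0,1.05]]'
python3 -m handwheel '[[0.065,0,0,0,0],[0.065,0,0,0,0],[0.065,0,0,0,0],[0.065,0,0,-0.03,0],[0.065,0,0,-0.07,0],[0.05,0,0,-0.11,0],[0.02,0,0,-0.15,0],[0.0,0,0,-0.17,0],[0.0,0,0,-0.17,0]]'
python3 - <<'E'
from h import *
im=crop("side",160,120,320,240,"s27")
E
```

```text
time_s: 31.35
tool_pos: [0.6135, -0.1465, 0.0666]
tool_rot: [180.0, 0.0, 149.0]
force: [-0.6, 0.0, 3.7]
grip_width: 0.0378
time_s: 32.85
tool_pos: [0.6129, -0.1468, 0.0666]
tool_rot: [-180.0, 0.0, 88.9]
force: [-3.0, -0.5, 6.0]
grip_width: 0.0377
time_s: 33.75
tool_pos: [0.615, -0.147, 0.2394]
tool_rot: [179.7, 0.0, 88.9]
force: [-0.2, -0.4, -0.4]
grip_width: 0.0408
s27 origin 160 120 scale 5.0
```

View pics/s27.png

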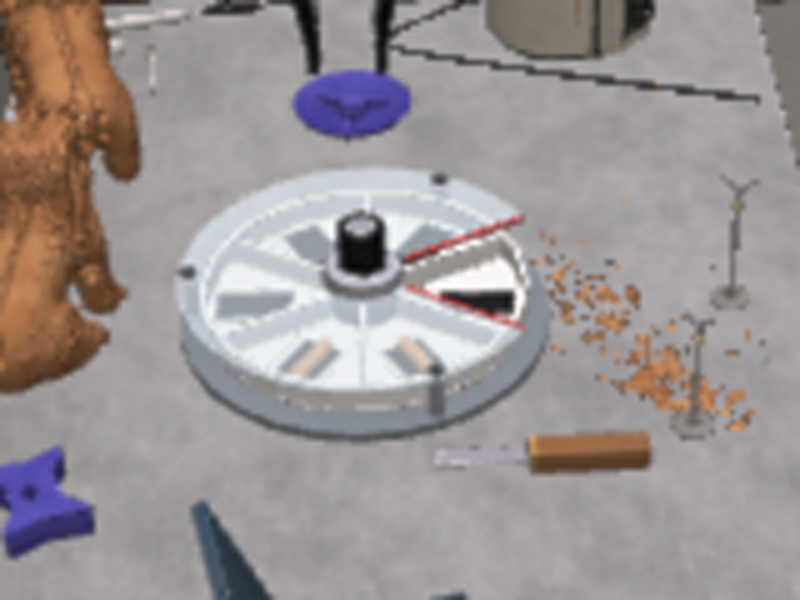

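```bash
python3 - <<'E'
from h import *
to(.708,.344,.25,104.5)
E
```

```text
shift [ 0.4921  0.0843 -0.0125] twist -0.273 rows>= 10 | pos [ 0.6141 -0.1464  0.2371] yaw 88.88 q7 29.2 t 33.8
```

```bash
python3 -m handwheel '[[0.0,0.045,0.008,-0.005,-0.03],[0.0,0.09,0.016,-0.01,-0.06],[0.0,0.135,0.024,-0.0125,-0.09],[0.0,0.18,0.032,-0.0125,-0.12],[0.0,0.225,0.039,-0.0125,-0.15],[0.0,0.27,0.047,-0.0125,-0.18],[0.0,0.315,0.055,-0.0125,-0.2],[0.0,0.36,0.062,-0.0125,-0.22],[0.0,0.405,0.07,-0.0125,-0.24],[0.0,0.45,0.077,-0.0125,-0.26],[0.0,0.492,0.084,-0.0125,-0.273],[0.0,0.492,0.084,-0.0125,-0.273],[0.0,0.492,0.084,-0.0125,-0.273],[0.0,0.492,0.084,-0.0125,-0.273]]'
python3 - <<'E'
from h import *
im=crop("side",150,150,310,270,"s28")
im=crop("top",130,130,290,250,"t28")
to(.708,.344,.125,104.5)
E
```

```text
time_s: 35.2
tool_pos: [0.7071, 0.342, 0.2471]
tool_rot: [-179.9, 0.1, 104.4]
force: [0.7, 0.3, -0.2]
grip_width: 0.0003
s28 origin 150 150 scale 5.0
t28 origin 130 130 scale 5.0
shift [0.0021 0.0012 0.1233] twist -0.003 rows>= 3 | pos [0.7074 0.3417 0.2483] yaw 104.31 q7 3.7 t 35.3
```

View pics/s28.png

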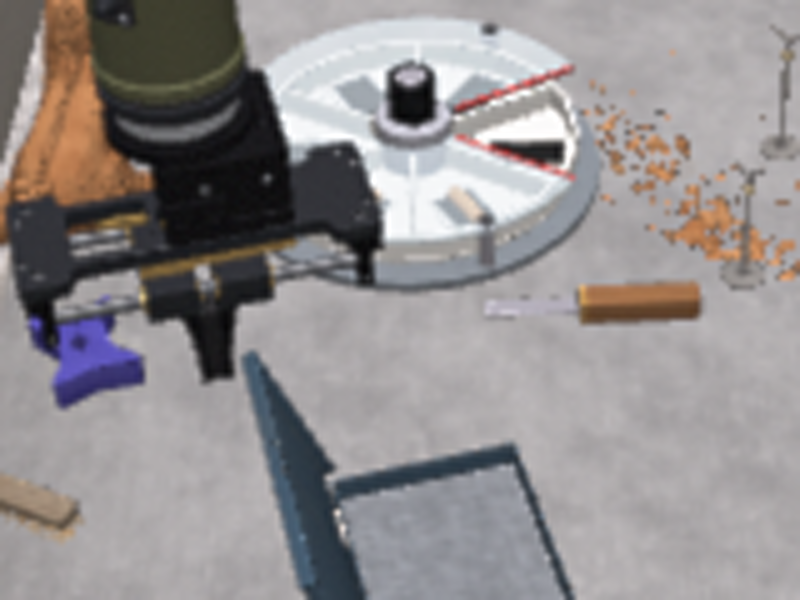

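View pics/t28.png

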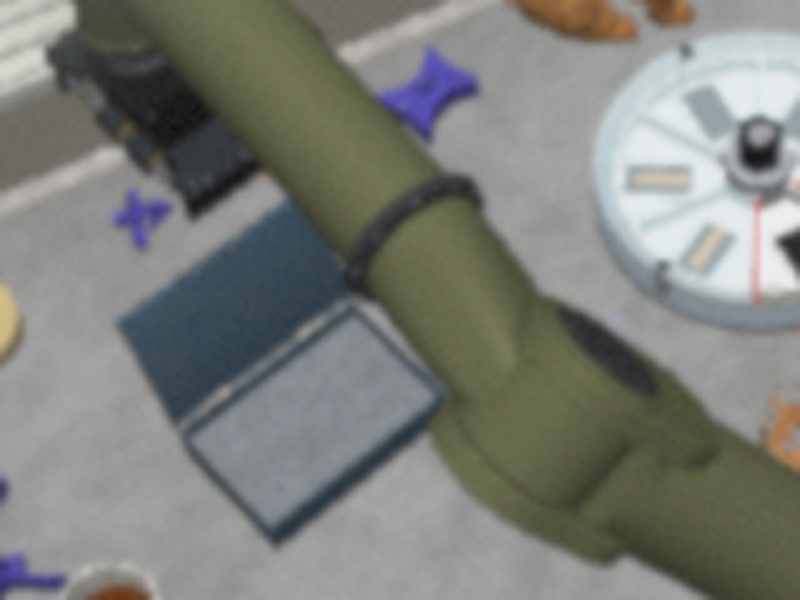

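```bash
python3 -m handwheel '[[0.0,0,0.008,0.03,0],[0.0,0,0.008,0.06,0],[0.0,0,0.008,0.09,0],[0.0,0,0.008,0.12,0],[0.0,0,0.008,0.122,0],[0.0,0,0.0,0.122,0],[0.0,0,-0.01,0.122,0],[0.0,0,-0.02,0.122,0],[0.0,0,-0.03,0.122,0],[0.0,0,-0.04,0.122,0],[0.0,0,-0.048,0.122,0],[0.0,0,-0.056,0.122,0],[0.0,0,-0.064,0.122,0],[0.0,0,-0.072,0.122,0],[0.0,0,-0.072,0.122,0],[0.0,0,-0.072,0.122,0],[0.0,0,-0.072,0.122,0]]'
python3 - <<'E'
from h import *
im=crop("side",150,150,310,270,"s29")
E
```

```text
time_s: 37.0
tool_pos: [0.6376, 0.3261, 0.1263]
tool_rot: [180.0, 0.0, 104.5]
force: [0.6, -0.3, 0.8]
grip_width: 0.0005
s29 origin 150 150 scale 5.0
```

View pics/s29.png

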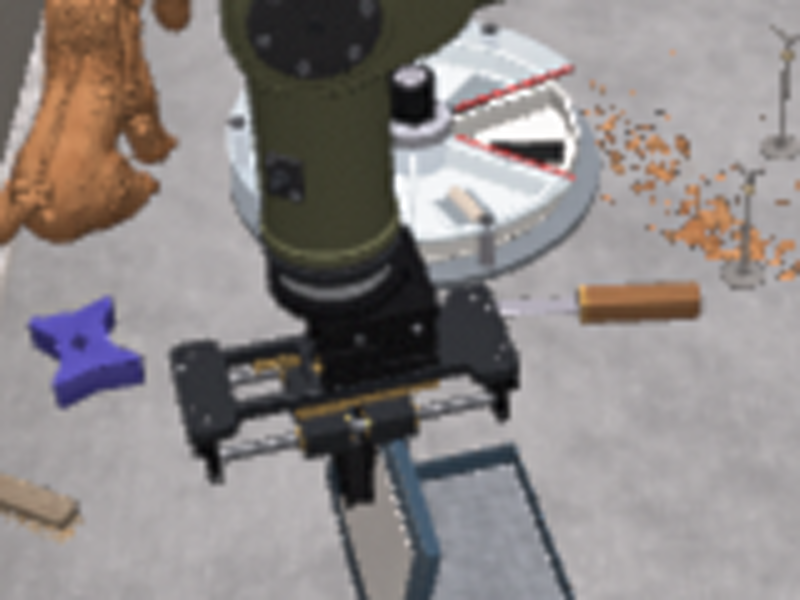

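```bash
python3 -m handwheel '[[0.0,0,-0.012,0,0],[0.0,0,-0.024,0,0],[0.0,0,-0.036,0,0],[0.0,0,-0.048,0,0],[0.0,0,-0.055,0,0],[0.0,0,-0.055,0,0],[0.0,0,-0.055,0,0],[0.0,0,-0.055,0,0],[0.0,0,-0.055,0,0]]'
python3 - <<'E'
from h import *
im=crop("side",150,150,310,270,"s30")
E
```

```text
time_s: 37.95
tool_pos: [0.5847, 0.3122, 0.1265]
tool_rot: [180.0, 0.0, 104.5]
force: [-0.1, 0.6, -0.3]
grip_width: 0.0003
s30 origin 150 150 scale 5.0
```

View pics/s30.png

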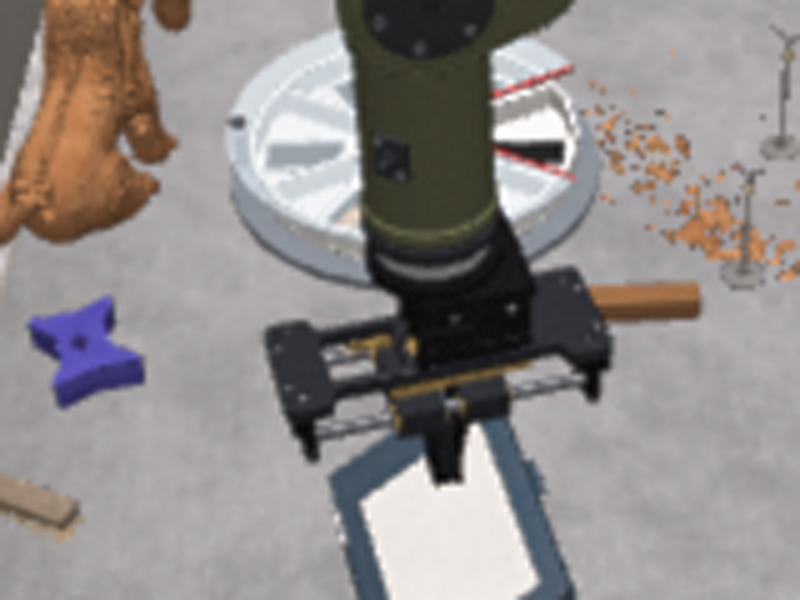

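Lid has fallen (appears shut or nearly). Lift away and check everything.

```bash
python3 -m handwheel '[[0.0,0,0,-0.04,0],[0.0,0,0,-0.08,0],[0.0,0,0,-0.12,0],[0.0,0.04,-0.01,-0.14,0],[0.0,0.08,-0.02,-0.14,0],[0.0,0.12,-0.03,-0.14,0],[0.0,0.16,-0.04,-0.14,0],[0.0,0.2,-0.05,-0.14,0],[0.0,0.2,-0.05,-0.14,0],[0.0,0.2,-0.05,-0.14,0]]'
python3 - <<'E'
from h import *
L=np.array([(0,-97,45),(-130,-97,45),(-130,97,45),(0,97,45)])/1000
D=pts2d([.6405,.325],np.radians(14.2),L)
im=crop("side",180,125,340,245,"s31")
im=crop("side",190,215,310,305,"s32",im,draw=D)
im=crop("top",150,120,320,247,"t31")
E
```

```text
time_s: 39.0
tool_pos: [0.4848, 0.4947, 0.2659]
tool_rot: [-180.0, 0.1, 104.7]
force: [1.5, -0.4, -0.9]
grip_width: 0.0005
s31 origin 180 125 scale 5.0
s32 origin 190 215 scale 6.666666666666667
t31 origin 150 120 scale 4.705882352941177
```

View pics/s31.png

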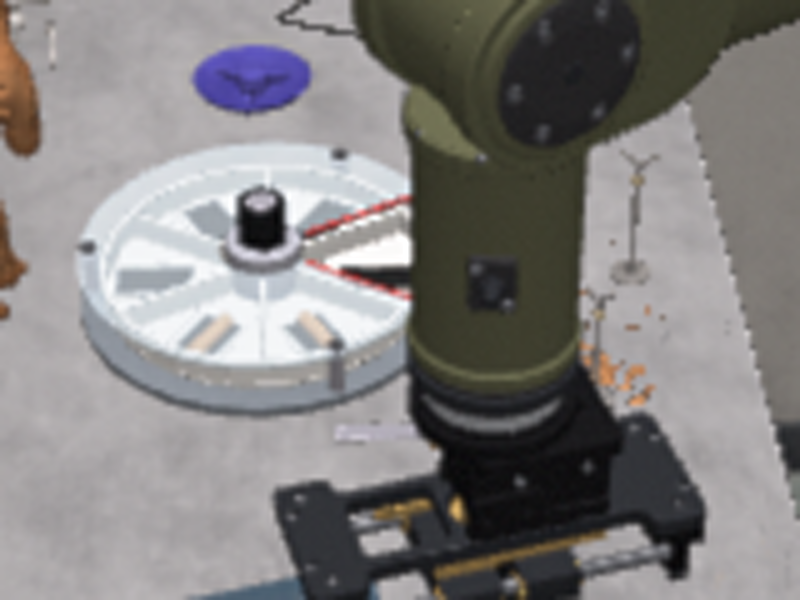

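View pics/s32.png

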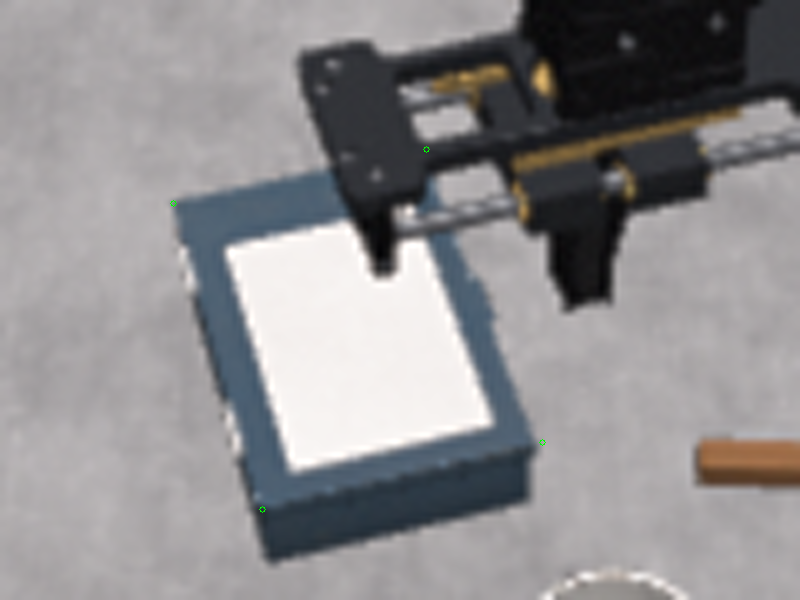

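View pics/t31.png

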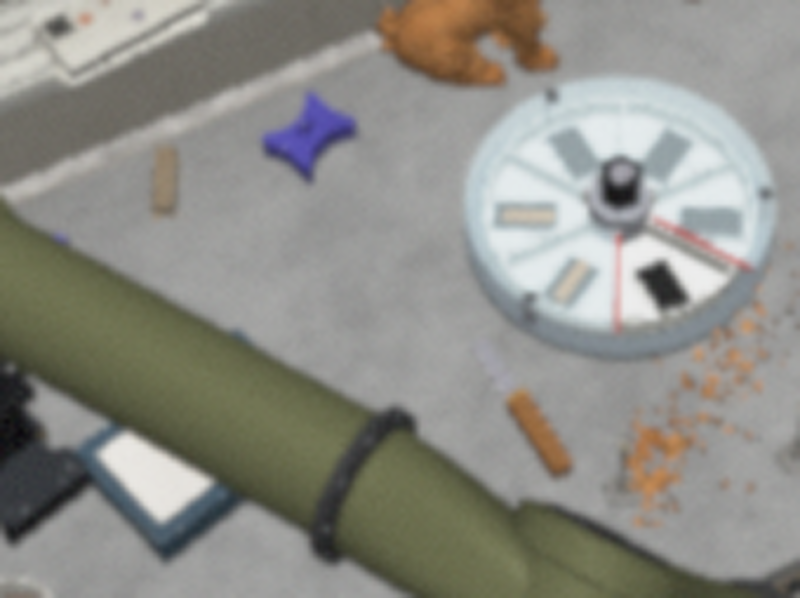

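```bash
python3 -c "
from cell import *
o=get_obs();print(o['force'],o['time_s']);print(sign_off())"
```

```text
[ 0.50912153 -0.10606363  0.49798584] 39.1
the job is handed in; nothing more can be done
None
```

I handed the job in at about 39 s of the 210 s allowed. No verdict is reported. The last pictures agree with every end condition I could check in them.

- **Lid opening:** I levered the lid up with the 160 mm blade lying between tin and turntable, and pushed it past upright with the blade tip. The blade force on the lid was not measured separately.
- **Blade:** I laid it back between tin and turntable. It was later knocked slightly aside while the robot was elsewhere, but it still lies flat on the bench.
- **Slugs:** The tin held two slugs, and I saw none on the bench. I took the tan block near the window sill for a look-alike because it is square-edged and not orange. Both slugs lie on their pads in neighbouring pockets under the guard. The first was set about 5 mm off centre against its rib.
- **Turntable:** I turned the knob one detent after each slug. The bowl looks seated, with an empty black pad at the window.
- **Tin:** The lid fell shut after I pushed it from behind. Its corners match the starting picture to within about 1 pixel.
- **Bystanders and arm:** I never went near the mug or the dish. I did not measure either at the end; the dish looked unmoved and only the mug's rim was in view. The arm stands clear with about 0.7 N on the tool, which is noise level.

The two cameras at first disagreed by about 10 mm on the turntable's position. The grip on the knob and a second fit settled it before the second slug was placed.

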